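Press up a weighted phone-charger base

TASK

Clear the cracked orange pad off the press plate into the black scrap tray, then build the charger base on the plate as one neat, flat stack in the middle of the blue circle: black rubber pad first, then every steel weight on the desk, and the white charging puck on top. When the stack is built, pump the red lever at least four full strokes, all the way down and each time all the way back up, to draw the layers together, and leave the stack still centred, with the blue-capped jar and the toy figure that stand among the parts where they were.

Things in the scene. Friction and masses are not known exactly. Their poses are not given: they have to be found in the camera images.
- plate_centre (a point): centre of the upper face of the round aluminium plate (120 mm diameter, with a thin blue centring circle of 74 mm diameter drawn on it) on the grey press board; the face stands 30 mm above the desk; z is up. The press board is 360 x 360 mm, 12 mm high; plate and pump are fixed on it
- lever_pivot (a point): hinge of the pump lever, 115 mm above the desk, on the blue pump body; its x axis points away from the lever when that is level, horizontally (the lever reaches from here to -x of this frame, roughly towards the robot), its z is up
- paddle (a point): middle of the upper face of the flat red paddle (90 mm along the lever, 44 mm wide, 16 mm thick) at the end of the pump lever, 145 mm from the pivot along the lever and 8 mm above its centre line; it moves with the lever: about 194 mm above the desk when up, 104 mm when fully down
- pump (a joint): pump lever angle, rad: 0 = up (30 degrees above level, where its spring returns it when let go), grows as the paddle is pushed down, 0.65 = bottom stop (7 degrees below level). Pushing the paddle takes about 5 N at the top, 12 N at the bottom. A full stroke is from the top to the bottom stop (above 0.55) and back up (below 0.06)
- tray_in (a point): centre of the inner floor (4 mm above the desk) of the open black scrap tray, 130 x 130 mm outside, walls 4 mm thick, top edge 30 mm above the desk; fixed; its x, y axes run along its sides
- scrap: cracked orange pad, disc of 64 mm diameter, 8 mm thick, 40 g, lying on the plate at the start; origin at the centre of the disc, z its axis
- pad: new black rubber pad with a grey spot, disc of 64 mm diameter, 8 mm thick, 40 g, lying flat on the desk at the start; origin at the centre of the disc, z its axis
- puck: white charging puck with a green ring, disc of 58 mm diameter, 10 mm thick, 60 g, lying flat on the desk at the start; origin at the centre of the disc, z its axis
- weight1: plain steel weight with a dark centre spot, disc of 60 mm diameter, 12 mm thick, about 250 g, lying flat on the desk if present (two to four of the four weights are present, all alike); origin at the centre of the disc, z its axis
- weight2: plain steel weight with a dark centre spot, disc of 60 mm diameter, 12 mm thick, about 250 g, lying flat on the desk if present (two to four of the four weights are present, all alike); origin at the centre of the disc, z its axis
- weight3: plain steel weight with a dark centre spot, disc of 60 mm diameter, 12 mm thick, about 250 g, lying flat on the desk if present (two to four of the four weights are present, all alike); origin at the centre of the disc, z its axis
- weight4: plain steel weight with a dark centre spot, disc of 60 mm diameter, 12 mm thick, about 250 g, lying flat on the desk if present (two to four of the four weights are present, all alike); origin at the centre of the disc, z its axis
- tin: small jar with blue cap, 38 mm wide, 45 mm high, standing beside the discs; origin at its underside; only to be left alone
- figure: toy figure on a round black base, green body, 48 mm wide, 73 mm high, beside the tray; origin at its underside; to be left alone

How it is judged:
By the outcome, as a careful person would: the job done as asked, in the order asked, and still so for the second after the job is handed in, with the robot touching nothing.
Of weight1, weight2, weight3, weight4 only 2 to 4 are there at a start; the rules pass over those that are not, and their reading is None.
At some moment in a run one of weight1, weight2, weight3, weight4, pad, puck may be knocked a few centimetres aside while the robot is not near it.
Once in a run the grip may slacken for a moment while it holds something.
It also fails if it takes over 210 s, if anything falls off the work surface, if the arm or the gripper's body presses on something with over 40 N, if the wrist force passes 120 N, or if a joint passes its speed limit or range.

ROBOT

A 6-joint arm with a two-finger parallel gripper is mounted at the origin on the work surface. World frame = base frame: x ahead of the robot, y to its left, z up, the work surface at z = 0. Lengths are in m, angles in rad, forces in N, time in s.
With the tool pointing down it reaches from about 0.35 to 0.85 m from the base axis. Payload 8.1 kg.
Tool frame: the origin (TCP) lies midway between the tips of the shut fingers; the grasp point (between the pads) lies robot.grip_depth behind it (robot.grip_depth is the distance from the TCP to the grasp point, in m); z points along the fingers, y is the line along which they close (so a half turn about z gives the same grasp; the last joint's range is limited). The gripper opens to 93 mm and grips with 3 to 60 N. Pads are 15 mm wide; open, the fingers measure 128 mm over their backs; the gripper's body (75 mm by 188 mm) begins 65 mm behind the grasp point.
Start: joints at [-1.416, 0.13, 1.488, -0, 1.523, -0.085], TCP at [0.143, -0.583, 0.219] pointing down, gripper open.
Joint ranges: [-2.96, 2.96], [-0.89, 2.26], [0.02, 2.5], [-1.34, 4.48], [0, 2.73], [-2.66, 2.66]. Speed limits (rad/s): [2.39, 2.39, 2.79, 3.14, 3.14, 3.14].

INTERFACE

Orientations are given as a rotation vector (axis times angle).
In Python, from plant import robot gives the robot as it stands.
- The arm moves only by the tool carry_out, never from a script. Its argument "rows" is a list of rows, each a list of 6 numbers: the shift along the tool's x, y, z in m, then the turn, a rotation vector about the tool's x, y, z in degrees. A call has 1 to 12 rows; each row is the pose to reach, as a shift and turn from the pose commanded when the call began, along the tool's axes at that moment; what a row does not reach only later rows make up. A row lasts 1/8 s, in which the tool goes at most 62.5 mm and 10.7 degrees, less where a joint would pass 70% of its speed; a pose out of reach is approached as far as the arm can. A call with a gripper value outside its range is refused whole. "jaw" is the closure in counts, from 0 (fully open) to 255 (shut), set as the call begins (left out, the last holds). The fingers move at their own pace and stop on an object; "force" is the grip in N (left out, the last holds). Time passes only in rows, so rows that repeat a pose let the fingers close. It gives the time, the measured TCP pose, the force, the opening and the grip force at its end, in the units of the state.
- robot.read_state(): the state, without advancing time (a new reading comes with each control period).
- robot.read_camera(name): name is "side" or "top"; returns the picture (384x512x3 uint8, red, green, blue); there is no depth.
- robot.camera_model(name): a dict with "fx", "fy", "cx", "cy" (pixels), "dist" ([k1, k2, p1, p2, k3] as OpenCV has them; the pictures are not rectified), "R" (3x3) and "t" (3): a world point X has camera coordinates R X + t. Camera axes: x right, y down, z forward; pixel columns grow to the right and rows downward; lengths in m; the calibration is good to about 2 mm. A picture is of the moment at which its call begins. camera_model takes no time and is no camera call.
- robot.close_job(): hands the job in; it is judged then, once.
Trained networks look in the newest picture that a camera, given by its name, has taken for a name from the list of things; names that differ only in an ending like _2 or _b are one class to them, and where a whole thing is asked for, a point or a joint stands for the part that bears it (a point fixed in the world has none). Each returns a list of dicts, best first, with "conf" (0 to 1); they miss things now and then, are a little off and sometimes report something else, mostly with a low value. They report only what shows in the picture. A call takes as long as a camera call.
- robot.outline_of(camera, target): "pixels" (384x512 bool, what is visible of it) and "pixel" ([column, row] in pixels, amid what is visible of it).
The state is a dict: "t": time; "q": joint angles; "dq": joint speeds; "joint_torque": joint torques, N m; "tool_pos": TCP position; "orientation": TCP orientation; "force": force on the tool from outside, world axes, zero at the start; "wrist_torque": the same for the moment, N m; "opening": finger opening in m; "gripper_force": force on a finger pad.
Only numpy, scipy, OpenCV 4.12 (cv2) and the standard library are available. Lean on these libraries where they do the work, as an engineer would, in place of code of your own. Each camera call takes 0.05 s, during which the arm holds its last target. There are 200 camera calls.

## Working session

There is one attempt and no reset: what is moved stays moved. The work goes in short steps, Python scripts to look and compute and a tool call to move; the robot and the scene stay as the last step left them, time stands still between calls to the robot, and variables do not carry over. Pictures are saved under pics/ and viewed, at most 18 in all, crops included, and the job is handed in when it is done.

Besides the shell and the picture viewer there is one more tool, called after "Request:" as name(argument=value, ...), one argument or row to a line, values as JSON. carry_out: Moves the arm, as the interface text tells. Its arguments: {"type":"object","properties":{"rows":{"type":"array"},"jaw":{"type":"number"},"force":{"type":"number"}},"required":["rows"]}

```bash
ls; mkdir -p pics; python3 - <<'E'
from plant import robot
import cv2,numpy as np
for n in("top","side"):
    im=robot.read_camera(n); cv2.imwrite(f"pics/{n}0.png",im[:,:,::-1])
    m=robot.camera_model(n); print(n,{k:np.round(v,4).tolist() for k,v in m.items()})
print(robot.read_state(),robot.grip_depth)
E
```

```text
pics
top {'fx': 389.9511, 'fy': 389.9511, 'cx': 254.6966, 'cy': 192.5561, 'dist': [-0.0349, 0.0, 0.0, 0.0, 0.0], 'R': [[-0.0213, -0.9994, -0.0278], [-0.9906, 0.0248, -0.1346], [0.1352, 0.0247, -0.9905]], 't': [-0.0049, 0.5792, 1.1055]}
side {'fx': 378.5201, 'fy': 378.5201, 'cx': 255.7414, 'cy': 190.7347, 'dist': [-0.1271, 0.0, 0.0, 0.0, 0.0], 'R': [[0.9977, -0.0673, 0.0094], [-0.0387, -0.6763, -0.7356], [0.0559, 0.7336, -0.6773]], 't': [-0.5773, 0.1206, 1.2227]}
{'t': 0.1, 'q': array([-1.41637729e+00,  1.31078967e-01,  1.48919059e+00, -2.97026411e-05,
        1.52301248e+00, -8.53955508e-02]), 'dq': array([-0.00020833, -0.000971  , -0.00170201,  0.0004548 , -0.00238136,
        0.00124119]), 'joint_torque': array([ 4.15065433e-04, -5.61344755e+01, -4.93095052e+01,  7.69213820e-02,
        2.91385897e-02, -7.78306298e-05]), 'tool_pos': array([ 0.14244527, -0.58230156,  0.21768525]), 'orientation': array([-3.11735966e+00, -3.75598248e-01,  1.38064670e-04]), 'force': array([ 0.44861078, -0.16782955, -1.03475031]), 'wrist_torque': array([-0.02101988, -0.02219979, -0.02448415]), 'gripper_force': 0.0, 'opening': 0.09303708603338812} 0.0188
```

View pics/top0.png

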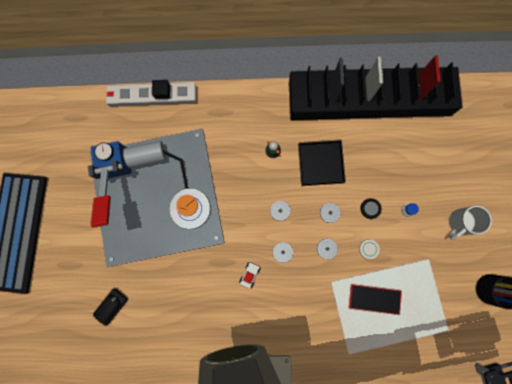

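View pics/side0.png

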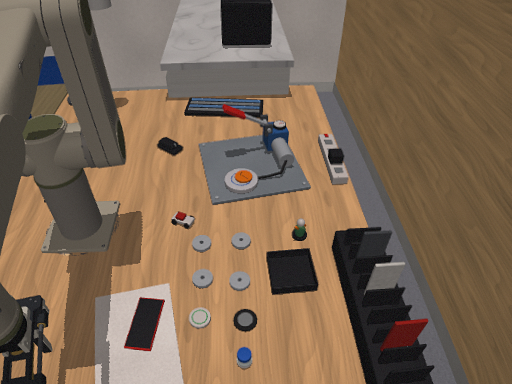

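The top view shows four weights at (280,211), (330,212), (283,253) and (327,249). The pad is at (371,208), puck (370,249), jar (411,209), tray (321,162) and figure (273,149). The scrap at (187,205) lies on the plate at (189,208), and the paddle is at (101,211).

```bash
cat > h.py <<'E'
from plant import robot
import cv2, numpy as np
from scipy.spatial.transform import Rotation as Rn
def w2p(cam,X):
    m=robot.camera_model(cam); K=np.array([[m['fx'],0,m['cx']],[0,m['fy'],m['cy']],[0,0,1]])
    return cv2.projectPoints(np.float64(X).reshape(-1,1,3),cv2.Rodrigues(np.array(m['R']))[0],np.float64(m['t']),K,np.float64(m['dist']))[0].reshape(-1,2)
def p2w(cam,px,z):
    m=robot.camera_model(cam); K=np.array([[m['fx'],0,m['cx']],[0,m['fy'],m['cy']],[0,0,1]])
    u=cv2.undistortPoints(np.float64(px).reshape(-1,1,2),K,np.float64(m['dist'])).reshape(-1,2)
    R=np.array(m['R']); d=np.c_[u,np.ones(len(u))]@R; c=-R.T@np.array(m['t'])
    return c+d*((z-c[2])/d[:,2])[:,None]
def find(cam,name,z,conf=0.3):
    out=[]
    for o in robot.outline_of(cam,name):
        if o['conf']<conf: continue
        r,c=np.nonzero(o['pixels'])
        out.append((round(o['conf'],2),len(r),np.round(p2w(cam,[[c.mean(),r.mean()]],z)[0,:2],4).tolist()))
    return out
def ortho(im,cam,c,half,z,s=0.0005):
    n=int(2*half/s); i=np.arange(n)
    X=np.stack(np.meshgrid(c[0]+half-i*s,c[1]+half-i*s,indexing='ij')+[np.full((n,n),z)] if False else [*np.meshgrid(c[0]+half-i*s,c[1]+half-i*s,indexing='ij'),np.full((n,n),z)],-1)
    p=w2p(cam,X.reshape(-1,3)).reshape(n,n,2).astype(np.float32)
    return cv2.remap(im,p[...,0],p[...,1],cv2.INTER_CUBIC)
def state():
    s=robot.read_state(); M=Rn.from_rotvec(s['orientation']).as_matrix()
    print('t',round(s['t'],2),'pos',np.round(s['tool_pos'],4),'tool x',np.round(M[:,0],3),'z',np.round(M[:,2],3),'F',np.round(s['force'],1),'open',round(s['opening'],4),'grip',round(s['gripper_force'],1))
    return s,M
def shift(target,yaw=None):
    s,M=state(); print('shift',np.round(M.T@(np.array(target)-s['tool_pos']),4))
E
python3 - <<'E'
from h import *
for cam in("top","side"):
    im=robot.read_camera(cam)
    for n,z in[("weight1",.006),("pad",.004),("puck",.005),("scrap",.034),("tin",.022),("figure",.03),("tray_in",.02),("paddle",.19)]:
        print(cam,n,find(cam,n,z))
    c=p2w(cam,[[189,208]] if cam=="top" else [[241,180]],.03)[0]; print(c)
    o=ortho(im,cam,np.array([0.46,0.175]) if 0 else (c if cam=="top" else c0),.15,.03); 
    if cam=="top": c0=c
    cv2.imwrite(f"pics/plate_{cam}.png",o[:,:,::-1])
a,b=cv2.imread("pics/plate_top.png"),cv2.imread("pics/plate_side.png")
cv2.imwrite("pics/plate.png",cv2.resize(np.hstack([a,b]),(800,400)))
state()
E
```

```text
top weight1 [(0.85, 310, [0.4113, -0.2272]), (0.82, 301, [0.5172, -0.2406]), (0.61, 333, [0.4036, -0.096]), (0.56, 344, [0.5515, 0.1899]), (0.54, 311, [0.5278, -0.091])]
top pad [(0.67, 346, [0.5271, -0.3639])]
top puck [(0.66, 288, [0.4075, -0.3518])]
top scrap [(0.82, 362, [0.5469, 0.1844])]
top tin []
top figure [(0.65, 201, [0.7099, -0.0746])]
top tray_in [(0.87, 1966, [0.668, -0.2196])]
top paddle [(0.63, 782, [0.5399, 0.3747])]
[0.53890627 0.17739836 0.03      ]
side weight1 [(0.85, 321, [0.4089, -0.2244]), (0.73, 306, [0.5145, -0.2372]), (0.72, 177, [0.5454, 0.2242]), (0.69, 250, [0.5238, -0.0877])]
side pad [(0.82, 410, [0.5257, -0.3618])]
side puck [(0.85, 368, [0.4064, -0.3468])]
side scrap [(0.46, 180, [0.5435, 0.1888])]
side tin [(0.65, 278, [0.5169, -0.471])]
side figure [(0.6, 242, [0.7117, -0.0769])]
side tray_in [(0.76, 2007, [0.6648, -0.2235])]
side paddle [(0.69, 282, [0.5429, 0.3558])]
[0.53691053 0.17189428 0.03      ]
t 1.0 pos [ 0.1425 -0.5828  0.2186] tool x [0.971 0.238 0.   ] z [ 0.  0. -1.] F [-0.8  0.1 -0. ] open 0.0929 grip 0.0
```

View pics/plate.png

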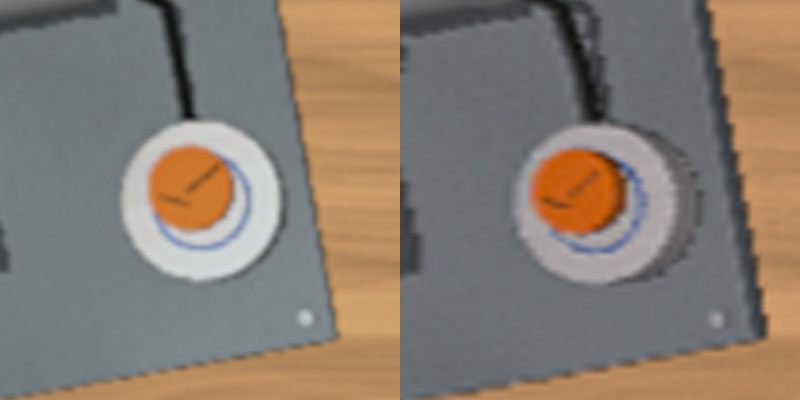

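Plate centre is at about (200,201) in the left ortho, and the scrap is offset towards its upper left. The hose ends at the plate's +x edge, so I'll close along world y. Next I fit the plate precisely and start moving.

```bash
cat >> h.py <<'E'
def plate(cam):
    im=robot.read_camera(cam); c=np.array([.538,.175]); o=ortho(im,cam,c,.09,.03)
    hsv=cv2.cvtColor(o,cv2.COLOR_RGB2HSV); g=cv2.GaussianBlur(hsv[...,2],(0,0),3)
    h=cv2.HoughCircles(g,cv2.HOUGH_GRADIENT_ALT,1.5,50,param1=150,param2=.6,minRadius=112,maxRadius=128)
    print(cam,'plate',[] if h is None else [(np.round(c+.09-np.array([a[1],a[0]])*.0005,4),a[2]*.5) for a in h[0][:3]])
E
python3 - <<'E'
from h import *
plate("top");plate("side")
E
```

```text
top plate [(array([0.5395, 0.1787]), np.float32(60.160343))]
side plate []
```

Request:
carry_out(
  rows=[
    [0.574, -0.651, 0.05, 0, 0, 13.75],
    [0.574, -0.651, 0.05, 0, 0, 13.75],
    [0.574, -0.651, 0.05, 0, 0, 13.75],
    [0.574, -0.651, 0.05, 0, 0, 13.75],
    [0.574, -0.651, 0.05, 0, 0, 13.75],
    [0.574, -0.651, 0.05, 0, 0, 13.75],
    [0.574, -0.651, 0.05, 0, 0, 13.75],
    [0.574, -0.651, 0.05, 0, 0, 13.75],
    [0.574, -0.651, 0.05, 0, 0, 13.75],
    [0.574, -0.651, 0.05, 0, 0, 13.75],
    [0.574, -0.651, 0.05, 0, 0, 13.75],
    [0.574, -0.651, 0.05, 0, 0, 13.75],
  ],
  jaw=0,
  force=20,
)

```text
t: 2.6
tool_pos: [0.491, 0.0825, 0.1758]
orientation: [3.141, 0.0, 0.002]
force: [0.0, 0.1, 1.2]
opening: 0.093
gripper_force: 0.0
```

Request:
carry_out(
  rows=[
    [0.054, -0.104, 0, 0, 0, 0],
    [0.054, -0.104, 0, 0, 0, 0],
    [0.054, -0.104, 0.05, 0, 0, 0],
    [0.054, -0.104, 0.1, 0, 0, 0],
    [0.054, -0.104, 0.12, 0, 0, 0],
    [0.054, -0.104, 0.12, 0, 0, 0],
  ],
)

```text
t: 3.35
tool_pos: [0.5431, 0.184, 0.0545]
orientation: [3.141, -0.001, -0.004]
force: [-0.0, -0.9, 0.4]
opening: 0.0928
gripper_force: 0.0
```

```bash
python3 - <<'E'
from h import *
a=robot.read_camera("top")[130:290,90:290]; b=robot.read_camera("side")[110:270,150:350]
cv2.imwrite("pics/g1.png",cv2.resize(np.hstack([a,b])[:,:,::-1],(800,320)))
state()
E
```

```text
t 3.45 pos [0.5457 0.1845 0.0577] tool x [ 1.    -0.001  0.003] z [ 0.003  0.001 -1.   ] F [-0.1 -0.5  0.5] open 0.0928 grip 0.0
```

View pics/g1.png

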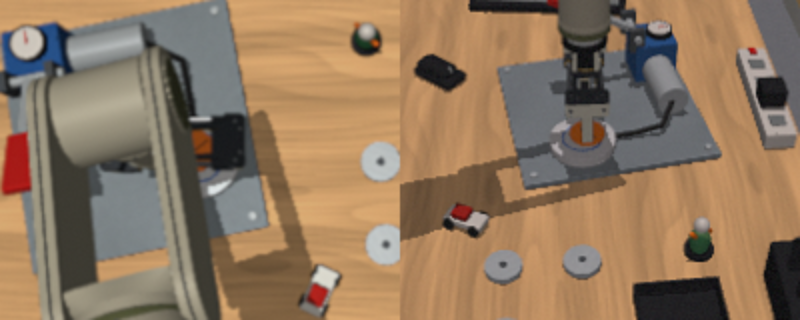

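The jaws straddle the orange pad: finger at (585,125) in the right half, in line with the disc. I'll descend and close.

Request:
carry_out(
  rows=[
    [0, -0.002, 0.015, 0, 0, 0],
    [0, -0.002, 0.024, 0, 0, 0],
    [0, -0.002, 0.024, 0, 0, 0],
    [0, -0.002, 0.024, 0, 0, 0],
  ],
)

```text
t: 3.95
tool_pos: [0.5441, 0.1863, 0.0315]
orientation: [3.142, -0.0, -0.0]
force: [-0.7, 0.2, -0.5]
opening: 0.0932
gripper_force: 0.0
```

Request:
carry_out(
  rows=[
    [0, 0, 0, 0, 0, 0],
    [0, 0, 0, 0, 0, 0],
    [0, 0, 0, 0, 0, 0],
    [0, 0, 0, 0, 0, 0],
    [0, 0, 0, 0, 0, 0],
    [0, 0, 0, 0, 0, 0],
  ],
  jaw=255,
  force=15,
)

```text
t: 4.7
tool_pos: [0.5442, 0.1863, 0.0316]
orientation: [3.142, -0.0, 0.0]
force: [-0.8, -0.9, 1.5]
opening: 0.0636
gripper_force: 15.0
```

Request:
carry_out(
  rows=[
    [0, 0, -0.04, 0, 0, 0],
    [0, 0, -0.1, 0, 0, 0],
    [0.018, 0.06, -0.1, 0, 0, 0],
    [0.035, 0.118, -0.1, 0, 0, 0],
    [0.053, 0.176, -0.1, 0, 0, 0],
    [0.07, 0.234, -0.1, 0, 0, 0],
    [0.087, 0.292, -0.1, 0, 0, 0],
    [0.104, 0.35, -0.1, 0, 0, 0],
    [0.122, 0.408, -0.1, 0, 0, 0],
    [0.122, 0.408, -0.1, 0, 0, 0],
    [0.122, 0.408, -0.1, 0, 0, 0],
  ],
)

```text
t: 6.08
tool_pos: [0.6657, -0.2215, 0.1308]
orientation: [-3.141, 0.001, 0.002]
force: [0.7, -0.3, -0.3]
opening: 0.0636
gripper_force: 15.0
```

```bash
python3 - <<'E'
from h import *
a=robot.read_camera("top")[90:250,240:440]; b=robot.read_camera("side")[190:350,150:350]
cv2.imwrite("pics/g2.png",cv2.resize(np.hstack([a,b])[:,:,::-1],(800,320)))
state()
E
```

```text
t 6.17 pos [ 0.666  -0.2203  0.1314] tool x [ 1.     0.001 -0.   ] z [-0.     0.001 -1.   ] F [-0.1 -0.2 -0.2] open 0.0633 grip 15.0
```

View pics/g2.png

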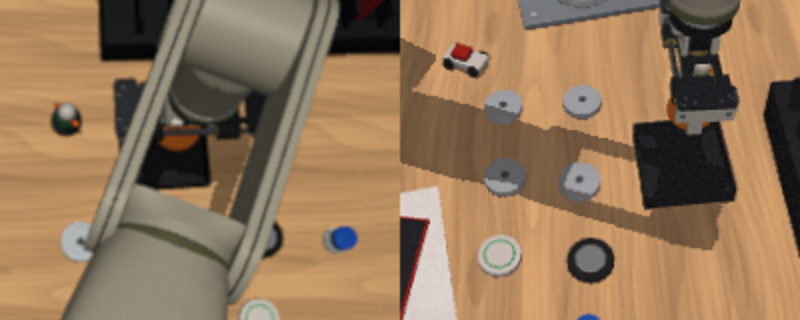

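The orange pad is held over the tray, clear of the figure. I'll lower, release with the jaws only partly open, and move on to the pad.

Request:
carry_out(
  rows=[
    [0, 0, 0.05, 0, 0, 0],
    [0, 0, 0.1, 0, 0, 0],
    [0, 0, 0.106, 0, 0, 0],
    [0, 0, 0.106, 0, 0, 0],
  ],
)

```text
t: 6.68
tool_pos: [0.6666, -0.2209, 0.0268]
orientation: [3.141, 0.002, 0.001]
force: [0.1, -0.5, 0.5]
opening: 0.0632
gripper_force: 15.0
```

Request:
carry_out(
  rows=[
    [0, 0, 0, 0, 0, 0],
    [0, 0, 0, 0, 0, 0],
    [0, 0, 0, 0, 0, 0],
    [0, 0, -0.05, 0, 0, 0],
    [0, 0, -0.1, 0, 0, 0],
    [-0.045, 0.045, -0.1, 0, 0, 0],
    [-0.09, 0.09, -0.1, 0, 0, 0],
    [-0.14, 0.1425, -0.1, 0, 0, 0],
    [-0.14, 0.1425, -0.1, 0, 0, 0],
    [-0.14, 0.1425, -0.1, 0, 0, 0],
  ],
  jaw=49,
)

```text
t: 7.92
tool_pos: [0.5259, -0.3648, 0.1259]
orientation: [3.142, -0.003, 0.001]
force: [0.5, 0.4, 0.4]
opening: 0.075
gripper_force: 0.0
```

```bash
python3 - <<'E'
from h import *
state()
for cam in("top","side"):
    im=robot.read_camera(cam)
    for n,z in[("weight1",.006),("pad",.004),("puck",.005),("scrap",.008)]:
        print(cam,n,find(cam,n,z))
plate("side")
E
```

```text
t 7.92 pos [ 0.5259 -0.3648  0.1259] tool x [ 1.    -0.002  0.001] z [ 0.001 -0.    -1.   ] F [0.5 0.4 0.4] open 0.075 grip 0.0
top weight1 [(0.88, 321, [0.5182, -0.2403]), (0.83, 321, [0.4039, -0.0946]), (0.74, 301, [0.5275, -0.0904]), (0.56, 344, [0.411, -0.2268])]
top pad [(0.71, 323, [0.6737, -0.2238])]
top puck []
top scrap [(0.72, 325, [0.6711, -0.2222])]
side weight1 [(0.84, 337, [0.4101, -0.224]), (0.56, 3, [0.512, -0.2317]), (0.48, 226, [0.4016, -0.0937])]
side pad [(0.97, 370, [0.5249, -0.3624])]
side puck [(0.64, 369, [0.4057, -0.3469])]
side scrap [(0.68, 312, [0.6712, -0.2199]), (0.39, 224, [0.4021, -0.094])]
side plate []
```

Request:
carry_out(
  rows=[
    [0, 0, 0.04, 0, 0, 0],
    [0, 0, 0.09, 0, 0, 0],
    [0, 0, 0.115, 0, 0, 0],
    [0, 0, 0.122, 0, 0, 0],
    [0, 0, 0.122, 0, 0, 0],
    [0, 0, 0.122, 0, 0, 0],
  ],
  jaw=0,
)

```text
t: 9.22
tool_pos: [0.5273, -0.3652, 0.0056]
orientation: [3.14, -0.0, 0.004]
force: [0.5, -0.5, 0.3]
opening: 0.0935
gripper_force: 0.0
```

```bash
python3 - <<'E'
from h import *
for i in range(4): state(); robot.read_camera("side")
E
```

```text
t 9.22 pos [ 0.5273 -0.3652  0.0056] tool x [ 1.    -0.     0.002] z [ 0.002 -0.002 -1.   ] F [ 0.5 -0.5  0.3] open 0.0935 grip 0.0
t 9.28 pos [ 0.5273 -0.3651  0.0055] tool x [ 1.    -0.     0.002] z [ 0.002 -0.002 -1.   ] F [ 0.8 -0.3  0.1] open 0.0926 grip 0.0
t 9.32 pos [ 0.5272 -0.365   0.0053] tool x [ 1.    -0.     0.002] z [ 0.002 -0.002 -1.   ] F [ 0.1 -0.4  0.5] open 0.0926 grip 0.0
t 9.38 pos [ 0.527  -0.3649  0.0051] tool x [ 1.    -0.     0.002] z [ 0.002 -0.002 -1.   ] F [-0.6 -0.   0.6] open 0.0933 grip 0.0
```

Request:
carry_out(
  rows=[
    [0, 0, 0, 0, 0, 0],
    [0, 0, 0, 0, 0, 0],
    [0, 0, 0, 0, 0, 0],
    [0, 0, 0, 0, 0, 0],
    [0, 0, 0, 0, 0, 0],
    [0, 0, -0.03, 0, 0, 0],
    [0, 0, -0.08, 0, 0, 0],
    [0, 0, -0.12, 0, 0, 0],
    [0, 0, -0.12, 0, 0, 0],
  ],
  jaw=255,
  force=15,
)

```text
t: 10.55
tool_pos: [0.5285, -0.3662, 0.1287]
orientation: [3.136, -0.0, 0.01]
force: [-0.5, 0.6, 0.6]
opening: 0.0633
gripper_force: 15.0
```

Request:
carry_out(
  rows=[
    [0.002, -0.055, 0, 0, 0, 0],
    [0.003, -0.11, 0, 0, 0, 0],
    [0.004, -0.165, 0, 0, 0, 0],
    [0.005, -0.22, 0, 0, 0, 0],
    [0.006, -0.275, 0, 0, 0, 0],
    [0.007, -0.33, 0, 0, 0, 0],
    [0.008, -0.385, 0, 0, 0, 0],
    [0.009, -0.44, 0, 0, 0, 0],
    [0.01, -0.495, 0, 0, 0, 0],
    [0.0115, -0.5435, 0, 0, 0, 0],
    [0.0115, -0.5435, 0, 0, 0, 0],
    [0.0115, -0.5435, 0.02, 0, 0, 0],
  ],
)

```text
t: 12.05
tool_pos: [0.5385, 0.1793, 0.1035]
orientation: [-3.142, -0.001, -0.003]
force: [-0.1, -0.8, -0.1]
opening: 0.0632
gripper_force: 15.0
```

```bash
python3 - <<'E'
from h import *
a=robot.read_camera("top")[130:290,90:290]; b=robot.read_camera("side")[110:270,150:350]
cv2.imwrite("pics/g3.png",cv2.resize(np.hstack([a,b])[:,:,::-1],(800,320)))
for i in range(2):state();robot.read_camera("side")
print(find("side","pad",.1))
plate("top")
E
```

```text
t 12.15 pos [0.5353 0.1776 0.0994] tool x [ 1.    -0.001 -0.006] z [-0.006 -0.002 -1.   ] F [-1.  -0.5 -1.8] open 0.0632 grip 15.0
t 12.2 pos [0.5359 0.1776 0.1006] tool x [ 1.    -0.002 -0.005] z [-0.005 -0.001 -1.   ] F [ 0.2  0.4 -0.6] open 0.0633 grip 15.0
[(0.68, 135, [0.5296, 0.1828]), (0.31, 281, [0.5173, -0.5049])]
top plate []
```

View pics/g3.png

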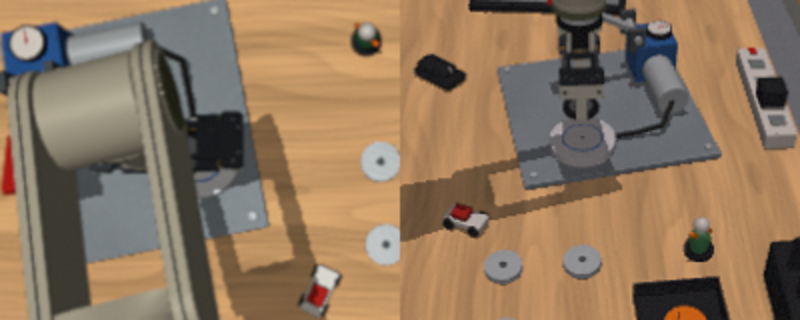

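The pad is held level over the plate, which shows at (580,137) in the right half; the scrap is in the tray. I'll lower and release.

Request:
carry_out(
  rows=[
    [0, 0, 0.03, 0, 0, 0],
    [0, 0, 0.06, 0, 0, 0],
    [0, 0, 0.067, 0, 0, 0],
    [0, 0, 0.0695, 0, 0, 0],
    [0, 0, 0.0695, 0, 0, 0],
    [0, 0, 0.0695, 0, 0, 0],
  ],
)

```text
t: 13.1
tool_pos: [0.5387, 0.1796, 0.0353]
orientation: [-3.141, 0.0, -0.003]
force: [-0.3, 0.1, -0.1]
opening: 0.063
gripper_force: 15.0
```

```bash
python3 - <<'E'
from h import *
for i in range(2):state();robot.read_camera("side")
b=robot.read_camera("side")[150:220,190:290]
cv2.imwrite("pics/g4.png",cv2.resize(b[:,:,::-1],(700,490),interpolation=cv2.INTER_CUBIC))
E
```

```text
t 13.1 pos [0.5387 0.1796 0.0353] tool x [ 1.    -0.     0.002] z [ 0.002  0.001 -1.   ] F [-0.3  0.1 -0.1] open 0.063 grip 15.0
t 13.15 pos [0.5385 0.1795 0.0352] tool x [ 1.    -0.     0.002] z [ 0.002  0.    -1.   ] F [ 1.  -0.3  0.2] open 0.0632 grip 15.0
```

View pics/g4.png

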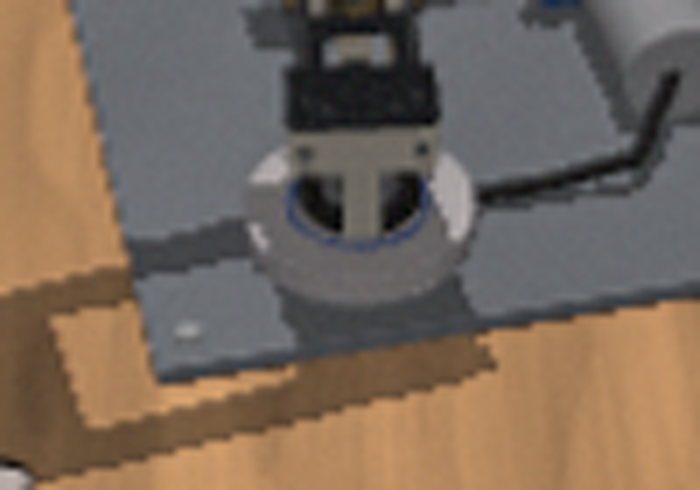

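The pad sits inside the blue circle, centred by eye. I'll release and go to the nearest weight, then measure.

Request:
carry_out(
  rows=[
    [0, 0, 0, 0, 0, 0],
    [0, 0, 0, 0, 0, 0],
    [0, 0, 0, 0, 0, 0],
    [0, 0, -0.04, 0, 0, 0],
    [0, 0, -0.09, 0, 0, 0],
    [-0.003, 0.055, -0.09, 0, 0, 0],
    [-0.005, 0.11, -0.09, 0, 0, 0],
    [-0.007, 0.165, -0.09, 0, 0, 0],
    [-0.01, 0.22, -0.09, 0, 0, 0],
    [-0.013, 0.2685, -0.09, 0, 0, 0],
    [-0.013, 0.2685, -0.09, 0, 0, 0],
    [-0.013, 0.2685, -0.09, 0, 0, 0],
  ],
  jaw=0,
)

```text
t: 14.75
tool_pos: [0.5246, -0.0888, 0.1239]
orientation: [-3.141, 0.002, 0.0]
force: [-0.9, 1.3, 0.9]
opening: 0.0929
gripper_force: 0.0
```

```bash
cat >> h.py <<'E'
def look():
    for cam in("top","side"):
        robot.read_camera(cam)
        for n,z in[("weight1",.006),("puck",.005)]: print(cam,n,find(cam,n,z))
E
python3 - <<'E'
from h import *
state()
look(); plate("top"); print(find("top","pad",.034),find("side","pad",.034))
im=robot.read_camera("top"); c=np.array([.538,.18]); 
a=ortho(im,"top",c,.07,.038);b=ortho(robot.read_camera("side"),"side",c,.07,.038)
cv2.imwrite("pics/p1.png",cv2.resize(np.hstack([a,b])[:,:,::-1],(800,400)))
state()
E
```

```text
t 14.75 pos [ 0.5246 -0.0888  0.1239] tool x [ 1.    -0.001 -0.   ] z [-0.     0.001 -1.   ] F [-0.9  1.3  0.9] open 0.0929 grip 0.0
top weight1 [(0.74, 352, [0.4042, -0.0969]), (0.52, 279, [0.4097, -0.2284]), (0.49, 252, [0.5164, -0.2467])]
top puck [(0.74, 303, [0.4083, -0.3515])]
side weight1 [(0.83, 272, [0.4021, -0.0922]), (0.8, 250, [0.5235, -0.0889]), (0.76, 325, [0.4102, -0.2232]), (0.74, 304, [0.5141, -0.2365]), (0.31, 230, [0.7157, -0.0576])]
side puck [(0.88, 383, [0.4046, -0.3464])]
top plate [(array([0.538 , 0.1765]), np.float32(59.258358))]
[(0.72, 372, [0.5384, 0.1794])] []
t 15.3 pos [ 0.5247 -0.0889  0.124 ] tool x [1. 0. 0.] z [ 0. -0. -1.] F [-0.2 -0.7 -0.6] open 0.0932 grip 0.0
```

View pics/p1.png

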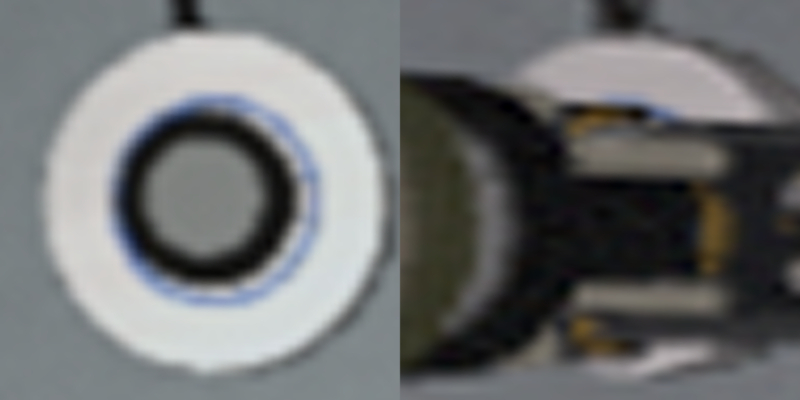

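The pad at (208,196) sits about 2 mm to the left (+y) of the blue circle centre (~(214,198) after parallax). I'll fit it numerically.

```bash
cat >> h.py <<'E'
def circ(pts):  # algebraic circle fit with trimming
    P=np.array(pts)
    for _ in range(4):
        A=np.c_[2*P,np.ones(len(P))]; s=np.linalg.lstsq(A,(P**2).sum(1),rcond=None)[0]
        r=np.sqrt(s[2]+s[:2]@s[:2]); e=abs(np.hypot(*(P-s[:2]).T)-r); P=P[e<=max(np.quantile(e,.85),.0008)]
    return np.round(s[:2],4),round(2*r*1000,1)
def blue(cam="top"):
    c=np.array([.538,.178]); o=ortho(robot.read_camera(cam),cam,c,.05,.03).astype(int)
    m=(o[...,2]-o[...,0]>25)
    return circ([c+.05-np.array(q)*.0005 for q in np.argwhere(m)]),m.sum()
def dark(cam="top",z=.038,thr=70):
    c=np.array([.538,.178]); o=ortho(robot.read_camera(cam),cam,c,.045,z)
    m=(o.max(-1)<thr).astype(np.uint8); cs=max(cv2.findContours(m,cv2.RETR_EXTERNAL,cv2.CHAIN_APPROX_NONE)[0],key=cv2.contourArea)
    return circ([c+.045-q[0][::-1]*.0005 for q in cs])
E
python3 - <<'E'
from h import *
print(blue(),dark(), dark(thr=100)); m=robot.camera_model("top"); print(-np.array(m['R']).T@np.array(m['t']))
E
```

```text
((array([0.5384, 0.1762]), np.float64(70.6)), np.int64(4048)) (array([0.5387, 0.1779]), np.float64(58.9)) (array([0.5388, 0.178 ]), np.float64(61.1))
[ 0.42419902 -0.04657421  1.17285593]
```

Request:
carry_out(
  rows=[
    [0.003, -0.055, 0, 0, 0, 0],
    [0.005, -0.11, 0, 0, 0, 0],
    [0.007, -0.165, 0, 0, 0, 0],
    [0.01, -0.22, 0, 0, 0, 0],
    [0.0128, -0.267, 0, 0, 0, 0],
    [0.0128, -0.267, 0, 0, 0, 0],
    [0.0128, -0.267, 0.05, 0, 0, 0],
    [0.0128, -0.267, 0.085, 0, 0, 0],
    [0.0128, -0.267, 0.09, 0, 0, 0],
    [0.0128, -0.267, 0.09, 0, 0, 0],
    [0.0128, -0.267, 0.09, 0, 0, 0],
  ],
)

```text
t: 16.82
tool_pos: [0.5392, 0.1778, 0.0362]
orientation: [-3.141, 0.001, -0.005]
force: [-0.5, 0.0, -0.4]
opening: 0.0931
gripper_force: 0.0
```

Request:
carry_out(
  rows=[
    [0, 0, 0, 0, 0, 0],
    [0, 0, 0, 0, 0, 0],
    [0, 0, 0, 0, 0, 0],
    [0, 0, 0, 0, 0, 0],
    [0, 0, 0, 0, 0, 0],
    [0, 0, 0, 0, 0, 0],
  ],
  jaw=255,
  force=10,
)

```text
t: 17.58
tool_pos: [0.5376, 0.1779, 0.0342]
orientation: [-3.142, 0.0, -0.0]
force: [-1.6, -0.3, 3.0]
opening: 0.0633
gripper_force: 10.0
```

Request:
carry_out(
  rows=[
    [0, 0, 0, 0, 0, 0],
    [0, 0, 0, 0, 0, 0],
    [0, 0, 0, 0, 0, 0],
    [0, 0, 0, 0, 0, 0],
    [0, 0, -0.04, 0, 0, 0],
    [0, 0, -0.09, 0, 0, 0],
    [-0.005, 0.062, -0.09, 0, 0, 0],
    [-0.007, 0.124, -0.09, 0, 0, 0],
    [-0.009, 0.186, -0.09, 0, 0, 0],
    [-0.011, 0.248, -0.09, 0, 0, 0],
    [-0.012, 0.267, -0.09, 0, 0, 0],
    [-0.012, 0.267, -0.09, 0, 0, 0],
  ],
  jaw=0,
  force=25,
)

```text
t: 19.08
tool_pos: [0.5253, -0.09, 0.124]
orientation: [-3.141, 0.004, 0.0]
force: [0.1, 0.4, 0.1]
opening: 0.0929
gripper_force: 0.0
```

```bash
python3 - <<'E'
from h import *
state()
print(blue(),dark(), dark(thr=100));look();state()
E
```

```text
t 19.07 pos [ 0.5253 -0.09    0.124 ] tool x [ 1.    -0.003 -0.   ] z [-0.  0. -1.] F [0.1 0.4 0.1] open 0.0929 grip 0.0
((array([0.5383, 0.1764]), np.float64(70.6)), np.int64(4829)) (array([0.5389, 0.1766]), np.float64(59.1)) (array([0.539 , 0.1768]), np.float64(61.2))
top weight1 [(0.74, 323, [0.4112, -0.2273]), (0.58, 311, [0.405, -0.0956]), (0.57, 261, [0.5153, -0.2455])]
top puck [(0.59, 154, [0.7185, -0.0758]), (0.57, 344, [0.406, -0.3516]), (0.47, 256, [0.517, -0.245])]
side weight1 [(0.82, 338, [0.4098, -0.2244]), (0.73, 303, [0.5148, -0.2371]), (0.67, 4246, [0.6038, 0.286]), (0.62, 246, [0.4014, -0.0916]), (0.5, 218, [0.5274, -0.0882])]
side puck [(0.59, 349, [0.4076, -0.3489])]
t 19.52 pos [ 0.5255 -0.0884  0.124 ] tool x [ 1.     0.001 -0.   ] z [-0.  0. -1.] F [-0.8 -0.4  0.1] open 0.0929 grip 0.0
```

Pad is now within 0.6 mm of the circle centre. I'll pick up the first weight here.

Request:
carry_out(
  rows=[
    [0.0015, 0, 0.05, 0, 0, 0],
    [0.0015, 0, 0.1, 0, 0, 0],
    [0.0015, 0, 0.119, 0, 0, 0],
    [0.0015, 0, 0.119, 0, 0, 0],
    [0.0015, 0, 0.119, 0, 0, 0],
  ],
)

```text
t: 20.15
tool_pos: [0.5286, -0.0896, 0.0071]
orientation: [3.141, -0.0, 0.005]
force: [-0.0, -0.1, -0.3]
opening: 0.0928
gripper_force: 0.0
```

Request:
carry_out(
  rows=[
    [0, 0, 0, 0, 0, 0],
    [0, 0, 0, 0, 0, 0],
    [0, 0, 0, 0, 0, 0],
    [0, 0, 0, 0, 0, 0],
    [0, 0, 0, 0, 0, 0],
    [0, 0, 0, 0, 0, 0],
    [0, 0, -0.02, 0, 0, 0],
    [0, 0, -0.06, 0, 0, 0],
    [0, 0, -0.12, 0, 0, 0],
    [0, 0, -0.12, 0, 0, 0],
    [0, 0, -0.12, 0, 0, 0],
  ],
  jaw=255,
  force=35,
)

```text
t: 21.52
tool_pos: [0.5263, -0.0889, 0.124]
orientation: [-3.141, 0.0, 0.002]
force: [-0.2, 0.1, -3.5]
opening: 0.059
gripper_force: 35.0
```

```bash
python3 - <<'E'
from h import *
for i in range(3):state();robot.read_camera("side")
E
```

```text
t 21.52 pos [ 0.5263 -0.0889  0.124 ] tool x [ 1.    -0.    -0.001] z [-0.001  0.001 -1.   ] F [-0.2  0.1 -3.5] open 0.059 grip 35.0
t 21.57 pos [ 0.5256 -0.0887  0.123 ] tool x [ 1.    -0.    -0.003] z [-0.003  0.001 -1.   ] F [-0.4  1.  -2.2] open 0.059 grip 35.0
t 21.62 pos [ 0.5253 -0.0886  0.1225] tool x [ 1.    -0.    -0.004] z [-0.004  0.001 -1.   ] F [ 0.1  0.4 -2.1] open 0.0589 grip 35.0
```

Request:
carry_out(
  rows=[
    [0.003, -0.055, 0, 0, 0, 0],
    [0.005, -0.11, 0, 0, 0, 0],
    [0.007, -0.165, 0, 0, 0, 0],
    [0.009, -0.22, 0, 0, 0, 0],
    [0.0105, -0.267, 0, 0, 0, 0],
    [0.0105, -0.267, 0, 0, 0, 0],
    [0.0105, -0.267, 0.04, 0, 0, 0],
    [0.0105, -0.267, 0.072, 0, 0, 0],
    [0.0105, -0.267, 0.078, 0, 0, 0],
    [0.0105, -0.267, 0.0815, 0, 0, 0],
    [0.0105, -0.267, 0.0815, 0, 0, 0],
    [0.0105, -0.267, 0.0815, 0, 0, 0],
  ],
)

```text
t: 23.18
tool_pos: [0.5385, 0.1779, 0.0448]
orientation: [-3.141, 0.0, -0.003]
force: [-0.1, 1.3, -2.1]
opening: 0.0589
gripper_force: 35.0
```

```bash
python3 - <<'E'
from h import *
for i in range(3):state();robot.read_camera("side")
look()
E
```

```text
t 23.18 pos [0.5385 0.1779 0.0448] tool x [ 1.    -0.     0.002] z [ 0.002  0.    -1.   ] F [-0.1  1.3 -2.1] open 0.0589 grip 35.0
t 23.23 pos [0.5383 0.1779 0.0447] tool x [ 1.    -0.     0.002] z [ 0.002  0.    -1.   ] F [ 0.3  0.2 -1.7] open 0.059 grip 35.0
t 23.27 pos [0.5382 0.178  0.0445] tool x [ 1.    -0.     0.002] z [ 0.002  0.    -1.   ] F [ 0.1  0.7 -2.7] open 0.0591 grip 35.0
top weight1 [(0.62, 354, [0.4097, -0.2252]), (0.61, 303, [0.5182, -0.2403]), (0.61, 342, [0.4036, -0.0959])]
top puck [(0.67, 308, [0.4077, -0.3527])]
side weight1 [(0.87, 301, [0.5129, -0.2355]), (0.73, 333, [0.4089, -0.2227]), (0.61, 255, [0.4022, -0.092]), (0.48, 77, [0.5287, 0.2229])]
side puck [(0.58, 355, [0.4055, -0.3465]), (0.32, 222, [0.7163, -0.0582])]
```

Request:
carry_out(
  rows=[
    [0, 0, 0, 0, 0, 0],
    [0, 0, 0, 0, 0, 0],
    [0, 0, 0, 0, 0, 0],
    [0, 0, -0.02, 0, 0, 0],
    [0, 0, -0.08, 0, 0, 0],
    [-0.027, 0.054, -0.08, 0, 0, 0],
    [-0.054, 0.109, -0.08, 0, 0, 0],
    [-0.081, 0.164, -0.08, 0, 0, 0],
    [-0.108, 0.219, -0.08, 0, 0, 0],
    [-0.134, 0.272, -0.08, 0, 0, 0],
    [-0.134, 0.272, -0.08, 0, 0, 0],
    [-0.134, 0.272, -0.08, 0, 0, 0],
  ],
  jaw=0,
)

```text
t: 25.12
tool_pos: [0.4041, -0.0943, 0.1248]
orientation: [3.141, -0.003, 0.003]
force: [0.1, -0.1, 0.1]
opening: 0.0927
gripper_force: 0.0
```

```bash
cat >> h.py <<'E'
def rim(cam="top",z=.05,d=60):  # rim of the topmost disc by radial gradient against the plate
    c=np.array([.5383,.1765]); o=ortho(robot.read_camera(cam),cam,c,.05,z); g=cv2.GaussianBlur(cv2.cvtColor(o,cv2.COLOR_RGB2GRAY),(0,0),2)
    h=cv2.HoughCircles(g,cv2.HOUGH_GRADIENT_ALT,1.5,20,param1=60,param2=.5,minRadius=int(d-5),maxRadius=int(d+5))
    return [] if h is None else [(np.round(c+.05-np.array([a[1],a[0]])*.0005,4),a[2]) for a in h[0][:3]]
E
python3 - <<'E'
from h import *
state()
print(rim()); print(find("top","weight1",.046))
im=robot.read_camera("top"); c=np.array([.5383,.1765]); 
a=ortho(im,"top",c,.05,.05);b=ortho(robot.read_camera("side"),"side",c,.05,.05)
cv2.imwrite("pics/p2.png",cv2.resize(np.hstack([a,b])[:,:,::-1],(800,400)))
E
```

```text
t 25.12 pos [ 0.4041 -0.0943  0.1248] tool x [ 1.    -0.002  0.002] z [ 0.002 -0.    -1.   ] F [ 0.1 -0.1  0.1] open 0.0927 grip 0.0
[(array([0.5388, 0.1777]), np.float32(59.00818))]
[(0.58, 319, [0.537, 0.1767]), (0.58, 328, [0.5143, -0.2326])]
```

View pics/p2.png

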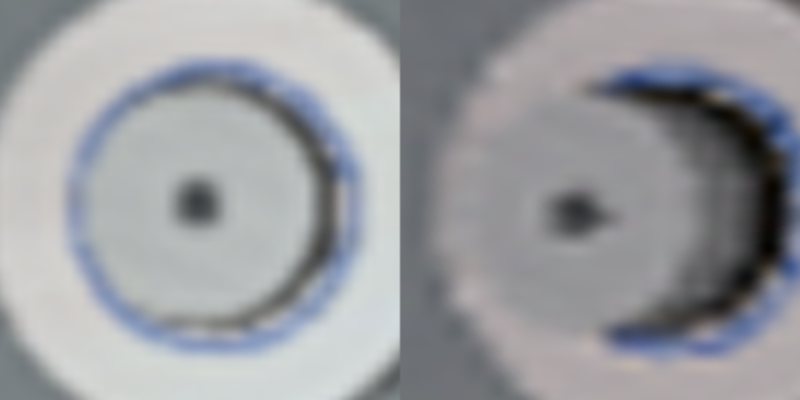

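The weight sits centred on the pad and circle (left: disc centre ~(202,201), blue ring ~(215,205) with parallax). Next weight.

Request:
carry_out(
  rows=[
    [0, 0, 0.05, 0, 0, 0],
    [0, 0, 0.1, 0, 0, 0],
    [0, 0, 0.1185, 0, 0, 0],
    [0, 0, 0.1185, 0, 0, 0],
    [0, 0, 0.1185, 0, 0, 0],
  ],
)

```text
t: 25.95
tool_pos: [0.4043, -0.0938, 0.006]
orientation: [3.141, 0.002, 0.001]
force: [-0.3, -0.2, 0.4]
opening: 0.093
gripper_force: 0.0
```

Request:
carry_out(
  rows=[
    [0, 0, 0, 0, 0, 0],
    [0, 0, 0, 0, 0, 0],
    [0, 0, 0, 0, 0, 0],
    [0, 0, 0, 0, 0, 0],
    [0, 0, 0, 0, 0, 0],
    [0, 0, 0, 0, 0, 0],
    [0, 0, -0.02, 0, 0, 0],
    [0, 0, -0.06, 0, 0, 0],
    [0, 0, -0.12, 0, 0, 0],
    [0, 0, -0.12, 0, 0, 0],
    [0, 0, -0.12, 0, 0, 0],
  ],
  jaw=255,
  force=35,
)

```text
t: 27.32
tool_pos: [0.4028, -0.0939, 0.124]
orientation: [-3.141, 0.0, 0.002]
force: [-0.7, 0.4, -3.4]
opening: 0.0589
gripper_force: 35.0
```

```bash
python3 - <<'E'
from h import *
for i in range(2):state();robot.read_camera("side")
E
```

```text
t 27.32 pos [ 0.4028 -0.0939  0.124 ] tool x [ 1.    -0.    -0.001] z [-0.001  0.    -1.   ] F [-0.7  0.4 -3.4] open 0.0589 grip 35.0
t 27.38 pos [ 0.4021 -0.0936  0.1231] tool x [ 1.    -0.    -0.003] z [-0.003  0.001 -1.   ] F [-0.7  0.3 -3.9] open 0.0586 grip 35.0
```

Request:
carry_out(
  rows=[
    [0.027, -0.054, 0, 0, 0, 0],
    [0.054, -0.109, 0, 0, 0, 0],
    [0.081, -0.164, 0, 0, 0, 0],
    [0.108, -0.219, 0, 0, 0, 0],
    [0.134, -0.272, 0, 0, 0, 0],
    [0.134, -0.272, 0, 0, 0, 0],
    [0.134, -0.272, 0.035, 0, 0, 0],
    [0.134, -0.272, 0.06, 0, 0, 0],
    [0.134, -0.272, 0.066, 0, 0, 0],
    [0.134, -0.272, 0.0695, 0, 0, 0],
    [0.134, -0.272, 0.0695, 0, 0, 0],
    [0.134, -0.272, 0.0695, 0, 0, 0],
  ],
)

```text
t: 28.92
tool_pos: [0.5383, 0.1779, 0.0565]
orientation: [-3.141, 0.001, -0.003]
force: [0.1, -0.8, -2.7]
opening: 0.0586
gripper_force: 35.0
```

```bash
python3 - <<'E'
from h import *
for i in range(3):state();robot.read_camera("side")
look()
E
```

```text
t 28.93 pos [0.5383 0.1779 0.0565] tool x [ 1.    -0.     0.002] z [ 0.002  0.    -1.   ] F [ 0.1 -0.8 -2.7] open 0.0586 grip 35.0
t 28.98 pos [0.5382 0.1779 0.0564] tool x [ 1.    -0.     0.002] z [ 0.002  0.    -1.   ] F [-0.4  0.7 -3.4] open 0.0589 grip 35.0
t 29.02 pos [0.5381 0.1779 0.0562] tool x [ 1.    -0.     0.001] z [ 0.001  0.    -1.   ] F [ 0.1 -0.8 -2.7] open 0.059 grip 35.0
top weight1 [(0.88, 288, [0.5182, -0.2408]), (0.68, 279, [0.4117, -0.2271]), (0.35, 7251, [0.6045, 0.2872])]
top puck [(0.86, 301, [0.4067, -0.3518])]
side weight1 [(0.69, 315, [0.409, -0.2239]), (0.68, 293, [0.5158, -0.2375]), (0.38, 47, [0.5317, 0.2363])]
side puck [(0.61, 380, [0.4052, -0.3462])]
```

Request:
carry_out(
  rows=[
    [0, 0, 0, 0, 0, 0],
    [0, 0, 0, 0, 0, 0],
    [0, 0, 0, 0, 0, 0],
    [0, 0, -0.02, 0, 0, 0],
    [0, 0, -0.068, 0, 0, 0],
    [-0.018, 0.058, -0.068, 0, 0, 0],
    [-0.037, 0.116, -0.068, 0, 0, 0],
    [-0.055, 0.174, -0.068, 0, 0, 0],
    [-0.073, 0.232, -0.068, 0, 0, 0],
    [-0.091, 0.29, -0.068, 0, 0, 0],
    [-0.11, 0.348, -0.068, 0, 0, 0],
    [-0.127, 0.4033, -0.068, 0, 0, 0],
  ],
  jaw=0,
)

```text
t: 30.88
tool_pos: [0.4101, -0.2277, 0.1256]
orientation: [3.14, -0.001, 0.004]
force: [0.7, -0.4, 0.6]
opening: 0.0931
gripper_force: 0.0
```

```bash
cat >> h.py <<'E'
def spot(z,cam="top"):  # dark centre spot of the topmost weight
    c=np.array([.5383,.1765]); o=ortho(robot.read_camera(cam),cam,c,.015,z); g=255.-cv2.cvtColor(o,cv2.COLOR_RGB2GRAY)
    g=np.clip(g-np.median(g)-25,0,None); i,j=np.indices(g.shape)
    return np.round(c+.015-np.array([(g*i).sum(),(g*j).sum()])/g.sum()*.0005,4)
E
python3 - <<'E'
from h import *
state()
print(rim(z=.062),spot(.062),find("top","weight1",.056));look();state()
E
```

```text
t 30.88 pos [ 0.4101 -0.2277  0.1256] tool x [ 1.    -0.     0.002] z [ 0.002 -0.002 -1.   ] F [ 0.7 -0.4  0.6] open 0.0931 grip 0.0
[] [0.5378 0.1774] [(0.68, 328, [0.5143, -0.2315]), (0.67, 314, [0.5382, 0.1784])]
top weight1 [(0.89, 306, [0.5177, -0.2408]), (0.81, 322, [0.5442, 0.1892]), (0.41, 776, [0.5636, 0.4535]), (0.4, 365, [0.6722, -0.2244])]
top puck []
side weight1 [(0.59, 175, [0.5367, 0.2413]), (0.56, 303, [0.4096, -0.2226]), (0.51, 294, [0.5147, -0.2373])]
side puck [(0.5, 28, [0.5379, 0.2014])]
t 31.32 pos [ 0.411  -0.2242  0.1237] tool x [1.    0.002 0.   ] z [ 0.  0. -1.] F [0.2 0.1 0.2] open 0.0929 grip 0.0
```

Request:
carry_out(
  rows=[
    [0, 0, 0.05, 0, 0, 0],
    [0, 0, 0.1, 0, 0, 0],
    [0, 0, 0.1185, 0, 0, 0],
    [0, 0, 0.1185, 0, 0, 0],
    [0, 0, 0.1185, 0, 0, 0],
  ],
)

```text
t: 31.95
tool_pos: [0.4113, -0.2253, 0.0061]
orientation: [3.141, 0.001, 0.002]
force: [0.0, 0.2, -0.1]
opening: 0.093
gripper_force: 0.0
```

Request:
carry_out(
  rows=[
    [0, 0, 0, 0, 0, 0],
    [0, 0, 0, 0, 0, 0],
    [0, 0, 0, 0, 0, 0],
    [0, 0, 0, 0, 0, 0],
    [0, 0, 0, 0, 0, 0],
    [0, 0, 0, 0, 0, 0],
    [0, 0, -0.02, 0, 0, 0],
    [0, 0, -0.06, 0, 0, 0],
    [0, 0, -0.12, 0, 0, 0],
    [0, 0, -0.12, 0, 0, 0],
    [0, 0, -0.12, 0, 0, 0],
  ],
  jaw=255,
  force=35,
)

```text
t: 33.33
tool_pos: [0.41, -0.2251, 0.1243]
orientation: [-3.141, 0.0, 0.001]
force: [-0.8, 0.1, -3.0]
opening: 0.0587
gripper_force: 35.0
```

```bash
python3 - <<'E'
from h import *
for i in range(2):state();robot.read_camera("side")
E
```

```text
t 33.33 pos [ 0.41   -0.2251  0.1243] tool x [ 1.    -0.    -0.001] z [-0.001  0.001 -1.   ] F [-0.8  0.1 -3. ] open 0.0587 grip 35.0
t 33.38 pos [ 0.4094 -0.2247  0.1233] tool x [ 1.    -0.    -0.002] z [-0.002  0.002 -1.   ] F [-1.5  0.6 -2.8] open 0.059 grip 35.0
```

Request:
carry_out(
  rows=[
    [0.018, -0.058, 0, 0, 0, 0],
    [0.037, -0.116, 0, 0, 0, 0],
    [0.055, -0.174, 0, 0, 0, 0],
    [0.073, -0.232, 0, 0, 0, 0],
    [0.091, -0.29, 0, 0, 0, 0],
    [0.11, -0.348, 0, 0, 0, 0],
    [0.127, -0.4033, 0, 0, 0, 0],
    [0.127, -0.4033, 0, 0, 0, 0],
    [0.127, -0.4033, 0.02, 0, 0, 0],
    [0.127, -0.4033, 0.045, 0, 0, 0],
    [0.127, -0.4033, 0.054, 0, 0, 0],
    [0.127, -0.4033, 0.0575, 0, 0, 0],
  ],
)

```text
t: 34.92
tool_pos: [0.5364, 0.1761, 0.0669]
orientation: [3.14, -0.003, -0.004]
force: [-9.3, -4.0, 17.9]
opening: 0.0593
gripper_force: 35.0
```

```bash
python3 - <<'E'
from h import *
state(); look(); state()
E
```

```text
t 34.92 pos [0.5364 0.1761 0.0669] tool x [ 1.    -0.002 -0.003] z [-0.003 -0.001 -1.   ] F [-9.3 -4.  17.9] open 0.0593 grip 35.0
top weight1 [(0.91, 322, [0.5172, -0.2408])]
top puck []
side weight1 [(0.88, 311, [0.5147, -0.2381]), (0.58, 29, [0.5246, 0.1908]), (0.4, 52, [0.5278, 0.2508])]
side puck [(0.82, 314, [0.4055, -0.3466])]
t 35.23 pos [0.5374 0.1773 0.0673] tool x [ 1.    -0.001 -0.   ] z [-0.  0. -1.] F [-0.1  0.1 -2.8] open 0.0591 grip 35.0
```

Request:
carry_out(
  rows=[
    [0, 0, 0, 0, 0, 0],
    [0, 0, 0, 0, 0, 0],
    [0, 0, 0, 0, 0, 0],
    [0, 0, -0.02, 0, 0, 0],
    [0, 0, -0.06, 0, 0, 0],
    [-0.003, 0.06, -0.06, 0, 0, 0],
    [-0.006, 0.12, -0.06, 0, 0, 0],
    [-0.009, 0.18, -0.06, 0, 0, 0],
    [-0.012, 0.24, -0.06, 0, 0, 0],
    [-0.015, 0.3, -0.06, 0, 0, 0],
    [-0.018, 0.36, -0.06, 0, 0, 0],
    [-0.0208, 0.4171, -0.06, 0, 0, 0],
  ],
  jaw=0,
)

```text
t: 36.72
tool_pos: [0.5169, -0.2417, 0.1296]
orientation: [3.14, -0.001, 0.003]
force: [0.8, 0.2, -0.8]
opening: 0.0928
gripper_force: 0.0
```

```bash
python3 - <<'E'
from h import *
state()
print(rim(z=.074),spot(.074),blue());look();state()
im=robot.read_camera("top"); c=np.array([.5383,.1765]); 
a=ortho(im,"top",c,.05,.074);b=ortho(robot.read_camera("side"),"side",c,.05,.074)
cv2.imwrite("pics/p3.png",cv2.resize(np.hstack([a,b])[:,:,::-1],(800,400)))
E
```

```text
t 36.73 pos [ 0.5169 -0.2417  0.1296] tool x [ 1.    -0.     0.002] z [ 0.002 -0.001 -1.   ] F [ 0.8  0.2 -0.8] open 0.0928 grip 0.0
[(array([0.538 , 0.1777]), np.float32(60.158276))] [0.5376 0.1771] ((array([0.5386, 0.1771]), np.float64(71.3)), np.int64(3268))
top weight1 [(0.53, 356, [0.5434, 0.1905])]
top puck [(0.58, 233, [0.4093, -0.3459])]
side weight1 [(0.86, 321, [0.5143, -0.2375])]
side puck [(0.58, 373, [0.4062, -0.3461])]
t 37.17 pos [ 0.517  -0.2379  0.1278] tool x [1.    0.002 0.   ] z [ 0.  0. -1.] F [-0.4  0.1  0.5] open 0.0932 grip 0.0
```

View pics/p3.png

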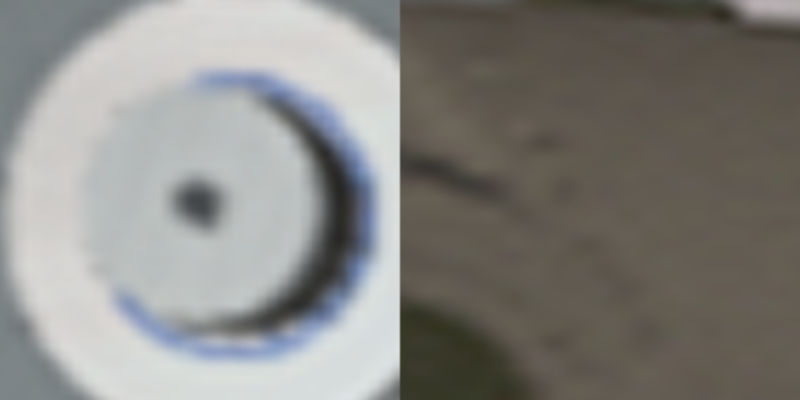

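Third weight at (197,203) is centred over the earlier layers. Now the fourth weight.

Request:
carry_out(
  rows=[
    [0, 0, 0.05, 0, 0, 0],
    [0, 0, 0.1, 0, 0, 0],
    [0, 0, 0.1225, 0, 0, 0],
    [0, 0, 0.1225, 0, 0, 0],
    [0, 0, 0.1225, 0, 0, 0],
  ],
)

```text
t: 37.9
tool_pos: [0.5169, -0.2389, 0.0054]
orientation: [3.142, 0.001, 0.0]
force: [0.2, -0.0, -0.1]
opening: 0.0929
gripper_force: 0.0
```

Request:
carry_out(
  rows=[
    [0, 0, 0, 0, 0, 0],
    [0, 0, 0, 0, 0, 0],
    [0, 0, 0, 0, 0, 0],
    [0, 0, 0, 0, 0, 0],
    [0, 0, 0, 0, 0, 0],
    [0, 0, 0, 0, 0, 0],
    [0, 0, -0.02, 0, 0, 0],
    [0, 0, -0.06, 0, 0, 0],
    [0, 0, -0.12, 0, 0, 0],
    [0, 0, -0.13, 0, 0, 0],
    [0, 0, -0.13, 0, 0, 0],
  ],
  jaw=255,
  force=35,
)

```text
t: 39.28
tool_pos: [0.5172, -0.2396, 0.1364]
orientation: [3.14, -0.0, 0.003]
force: [0.8, -0.4, -3.4]
opening: 0.0589
gripper_force: 35.0
```

```bash
python3 - <<'E'
from h import *
for i in range(2):state();robot.read_camera("side")
E
```

```text
t 39.27 pos [ 0.5172 -0.2396  0.1364] tool x [ 1.    -0.     0.002] z [ 0.002 -0.001 -1.   ] F [ 0.8 -0.4 -3.4] open 0.0589 grip 35.0
t 39.33 pos [ 0.5162 -0.239   0.1345] tool x [ 1.    -0.    -0.001] z [-0.001  0.    -1.   ] F [-0.1  0.6 -3.1] open 0.0588 grip 35.0
```

Request:
carry_out(
  rows=[
    [0.003, -0.06, 0, 0, 0, 0],
    [0.006, -0.12, 0, 0, 0, 0],
    [0.009, -0.18, 0, 0, 0, 0],
    [0.012, -0.24, 0, 0, 0, 0],
    [0.015, -0.3, 0, 0, 0, 0],
    [0.018, -0.36, 0, 0, 0, 0],
    [0.0208, -0.4171, 0, 0, 0, 0],
    [0.0208, -0.4171, 0, 0, 0, 0],
    [0.0208, -0.4171, 0.02, 0, 0, 0],
    [0.0208, -0.4171, 0.04, 0, 0, 0],
    [0.0208, -0.4171, 0.045, 0, 0, 0],
    [0.0208, -0.4171, 0.045, 0, 0, 0],
  ],
)

```text
t: 40.88
tool_pos: [0.5369, 0.1768, 0.0889]
orientation: [3.141, -0.002, -0.003]
force: [0.1, -0.5, -2.1]
opening: 0.0591
gripper_force: 35.0
```

Request:
carry_out(
  rows=[
    [0, 0, 0.003, 0, 0, 0],
    [0, 0, 0.006, 0, 0, 0],
    [0, 0, 0.009, 0, 0, 0],
    [0, 0, 0.0105, 0, 0, 0],
    [0, 0, 0.0105, 0, 0, 0],
    [0, 0, 0.0105, 0, 0, 0],
  ],
)

```text
t: 41.62
tool_pos: [0.5375, 0.1779, 0.0796]
orientation: [-3.142, 0.0, -0.0]
force: [-0.4, -0.1, -2.9]
opening: 0.0588
gripper_force: 35.0
```

```bash
python3 - <<'E'
from h import *
state(); look(); state()
E
```

```text
t 41.62 pos [0.5375 0.1779 0.0796] tool x [ 1. -0.  0.] z [ 0.  0. -1.] F [-0.4 -0.1 -2.9] open 0.0588 grip 35.0
top weight1 []
top puck [(0.87, 293, [0.4084, -0.3521])]
side weight1 [(0.38, 36, [0.5374, 0.2159])]
side puck [(0.75, 352, [0.4061, -0.3478])]
t 41.92 pos [0.5375 0.1778 0.0795] tool x [ 1. -0.  0.] z [ 0.  0. -1.] F [ 0.7 -0.9 -2. ] open 0.059 grip 35.0
```

Request:
carry_out(
  rows=[
    [0, 0, 0, 0, 0, 0],
    [0, 0, 0, 0, 0, 0],
    [0, 0, 0, 0, 0, 0],
    [0, 0, -0.02, 0, 0, 0],
    [0, 0, -0.05, 0, 0, 0],
    [0, 0, -0.05, 0, 0, 0],
  ],
  jaw=0,
)

```text
t: 42.68
tool_pos: [0.5402, 0.1785, 0.1341]
orientation: [-3.14, 0.0, -0.011]
force: [0.1, -0.6, -1.0]
opening: 0.093
gripper_force: 0.0
```

Request:
carry_out(
  rows=[
    [-0.014, 0.058, 0, 0, 0, 0],
    [-0.028, 0.116, 0, 0, 0, 0],
    [-0.043, 0.174, 0, 0, 0, 0],
    [-0.057, 0.232, 0, 0, 0, 0],
    [-0.072, 0.29, 0, 0, 0, 0],
    [-0.086, 0.348, 0, 0, 0, 0],
    [-0.1, 0.406, 0, 0, 0, 0],
    [-0.115, 0.464, 0, 0, 0, 0],
    [-0.13, 0.5272, 0, 0, 0, 0],
    [-0.13, 0.5272, 0, 0, 0, 0],
    [-0.13, 0.5272, 0, 0, 0, 0],
  ],
)

```text
t: 44.05
tool_pos: [0.4071, -0.3491, 0.1291]
orientation: [-3.141, 0.002, 0.001]
force: [1.1, 0.2, -0.3]
opening: 0.0931
gripper_force: 0.0
```

```bash
python3 - <<'E'
from h import *
state()
print(rim(z=.086),spot(.086),blue());look();state()
im=robot.read_camera("top"); c=np.array([.5383,.1765]); 
a=ortho(im,"top",c,.05,.086);s=robot.read_camera("side");b=ortho(s,"side",c,.05,.086)
cv2.imwrite("pics/p4.png",cv2.resize(np.hstack([a,b,cv2.resize(s[120:220,190:290],(200,200))])[:,:,::-1],(798,266)))
E
```

```text
t 44.05 pos [ 0.4071 -0.3491  0.1291] tool x [ 1.    -0.001 -0.   ] z [-0.     0.001 -1.   ] F [ 1.1  0.2 -0.3] open 0.0931 grip 0.0
[] [0.5382 0.177 ] ((array([0.5385, 0.1769]), np.float64(71.1)), np.int64(2916))
top weight1 [(0.78, 344, [0.5466, 0.1929])]
top puck []
side weight1 [(0.56, 236, [0.5423, 0.668]), (0.53, 22, [0.5372, 0.2291]), (0.47, 137, [0.5369, 0.2768]), (0.43, 46, [0.5365, 0.2035])]
side puck [(0.81, 290, [0.4048, -0.3481]), (0.5, 5490, [0.6007, 0.3009])]
t 44.5 pos [ 0.4077 -0.3488  0.1296] tool x [1.    0.001 0.   ] z [ 0. -0. -1.] F [ 0.1 -0.5 -0.1] open 0.0931 grip 0.0
```

View pics/p4.png

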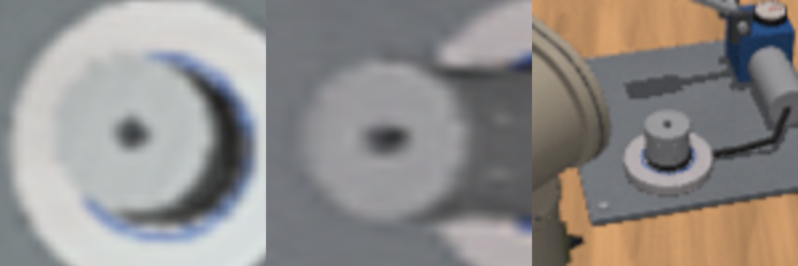

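The four-weight column is straight and centred (right crop, column at (667,140)). Now the puck.

Request:
carry_out(
  rows=[
    [0, 0, 0.05, 0, 0, 0],
    [0, 0, 0.1, 0, 0, 0],
    [0, 0, 0.125, 0, 0, 0],
    [0, 0, 0.125, 0, 0, 0],
    [0, 0, 0.125, 0, 0, 0],
  ],
)

```text
t: 45.22
tool_pos: [0.4075, -0.3494, 0.0047]
orientation: [-3.142, 0.0, -0.0]
force: [-1.4, -0.4, 0.5]
opening: 0.0929
gripper_force: 0.0
```

Request:
carry_out(
  rows=[
    [0, 0, 0, 0, 0, 0],
    [0, 0, 0, 0, 0, 0],
    [0, 0, 0, 0, 0, 0],
    [0, 0, 0, 0, 0, 0],
    [0, 0, 0, 0, 0, 0],
    [0, 0, 0, 0, 0, 0],
    [0, 0, -0.02, 0, 0, 0],
    [0, 0, -0.06, 0, 0, 0],
    [0, 0, -0.12, 0, 0, 0],
    [0, 0, -0.14, 0, 0, 0],
    [0, 0, -0.14, 0, 0, 0],
  ],
  jaw=255,
  force=25,
)

```text
t: 46.6
tool_pos: [0.4085, -0.3504, 0.1466]
orientation: [3.139, -0.0, 0.005]
force: [-0.4, 1.1, -0.4]
opening: 0.0569
gripper_force: 25.0
```

```bash
python3 - <<'E'
from h import *
for i in range(2):state();robot.read_camera("side")
E
```

```text
t 46.6 pos [ 0.4085 -0.3504  0.1466] tool x [ 1.    -0.     0.003] z [ 0.003 -0.003 -1.   ] F [-0.4  1.1 -0.4] open 0.0569 grip 25.0
t 46.65 pos [ 0.4075 -0.3495  0.1445] tool x [ 1.    -0.     0.001] z [ 0.001 -0.001 -1.   ] F [ 0.1 -0.5 -1.1] open 0.0568 grip 25.0
```

Request:
carry_out(
  rows=[
    [0.014, -0.058, 0, 0, 0, 0],
    [0.028, -0.116, 0, 0, 0, 0],
    [0.043, -0.174, 0, 0, 0, 0],
    [0.057, -0.232, 0, 0, 0, 0],
    [0.072, -0.29, 0, 0, 0, 0],
    [0.086, -0.348, 0, 0, 0, 0],
    [0.1, -0.406, 0, 0, 0, 0],
    [0.115, -0.464, 0, 0, 0, 0],
    [0.13, -0.5272, 0, 0, 0, 0],
    [0.13, -0.5272, 0, 0, 0, 0],
    [0.13, -0.5272, 0, 0, 0, 0],
  ],
)

```text
t: 48.08
tool_pos: [0.5361, 0.1775, 0.1422]
orientation: [3.14, 0.002, -0.006]
force: [0.6, -0.1, -0.7]
opening: 0.0569
gripper_force: 25.0
```

Request:
carry_out(
  rows=[
    [0, 0, 0.02, 0, 0, 0],
    [0, 0, 0.036, 0, 0, 0],
    [0, 0, 0.043, 0, 0, 0],
    [0, 0, 0.046, 0, 0, 0],
    [0, 0, 0.049, 0, 0, 0],
    [0, 0, 0.052, 0, 0, 0],
    [0, 0, 0.0535, 0, 0, 0],
    [0, 0, 0.0535, 0, 0, 0],
    [0, 0, 0.0535, 0, 0, 0],
  ],
)

```text
t: 49.2
tool_pos: [0.5376, 0.1779, 0.0912]
orientation: [-3.142, 0.0, -0.0]
force: [-1.1, 0.2, -0.8]
opening: 0.0571
gripper_force: 25.0
```

```bash
python3 - <<'E'
from h import *
for i in range(2):state();robot.read_camera("side")
E
```

```text
t 49.2 pos [0.5376 0.1779 0.0912] tool x [ 1. -0.  0.] z [ 0.  0. -1.] F [-1.1  0.2 -0.8] open 0.0571 grip 25.0
t 49.25 pos [0.5376 0.1779 0.0912] tool x [ 1. -0.  0.] z [ 0.  0. -1.] F [-0.   0.7 -1. ] open 0.057 grip 25.0
```

Request:
carry_out(
  rows=[
    [0, 0, 0, 0, 0, 0],
    [0, 0, 0, 0, 0, 0],
    [0, 0, 0, 0, 0, 0],
    [0, 0, -0.03, 0, 0, 0],
    [0, 0, -0.09, 0, 0, 0],
    [0, 0, -0.15, 0, 0, 0],
    [-0.05, 0.04, -0.18, 0, 0, 0],
    [-0.1, 0.08, -0.18, 0, 0, 0],
    [-0.14, 0.13, -0.18, 0, 0, 0],
    [-0.14, 0.18, -0.18, 0, 0, 0],
    [-0.14, 0.18, -0.18, 0, 0, 0],
  ],
  jaw=0,
)

```text
t: 50.68
tool_pos: [0.397, -0.0055, 0.2715]
orientation: [3.14, -0.01, 0.002]
force: [-0.1, 0.5, -0.0]
opening: 0.0928
gripper_force: 0.0
```

```bash
cat >> h.py <<'E'
def red(cam):
    im=robot.read_camera(cam).astype(int); m=((im[...,0]>110)&(im[...,1]<60)&(im[...,2]<70)).astype(np.uint8)
    n,l,s,c=cv2.connectedComponentsWithStats(m)
    return [(s[i,4],s[i,:4].tolist(),np.round(c[i],1).tolist()) for i in range(1,n) if s[i,4]>60]
E
python3 - <<'E'
from h import *
state()
print(red("top"),red("side")); print(find("top","puck",.091),find("side","puck",.091))
im=robot.read_camera("top"); c=np.array([.5383,.1765]); s=robot.read_camera("side")
a=ortho(im,"top",c,.05,.096)
v=[cv2.resize(x,(266,266),interpolation=cv2.INTER_CUBIC) for x in(a,s[80:180,200:300],im[140:240,70:170])]
cv2.imwrite("pics/p5.png",np.hstack(v)[:,:,::-1])
E
```

```text
t 50.67 pos [ 0.397  -0.0055  0.2715] tool x [ 1.    -0.007  0.002] z [ 0.002 -0.001 -1.   ] F [-0.1  0.5 -0. ] open 0.0928 grip 0.0
[(np.int32(68), [435, 55, 5, 26], [437.1, 67.7]), (np.int32(444), [91, 195, 18, 32], [99.8, 211.0])] [(np.int32(127), [223, 104, 23, 14], [233.2, 110.3]), (np.int32(107), [395, 319, 33, 6], [411.0, 321.5]), (np.int32(61), [124, 344, 28, 7], [138.9, 347.9])]
[(0.74, 334, [0.5377, 0.1783])] [(0.53, 166, [0.5335, 0.1848])]
```

View pics/p5.png

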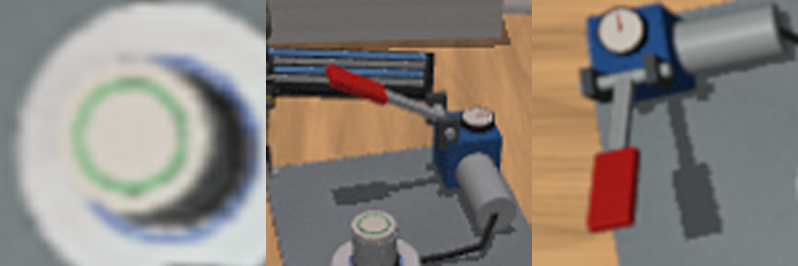

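The puck lies centred on top (ring at (131,137) in the left crop). The paddle is up; in the top view its red area is centred at (99.8,211).

```bash
python3 - <<'E'
from h import *
def tri(a,b):
    P=[];Y=[]
    from scipy.optimize import least_squares
    f=lambda X:np.r_[w2p("top",X)[0]-a,w2p("side",X)[0]-b]
    r=least_squares(f,[.55,.36,.19]); return np.round(r.x,4),np.round(r.fun,1)
print("paddle",tri([99.8,211.0],[233.2,110.3]))
print(p2w("top",[[99.8,211.0]],.19),p2w("side",[[233.2,110.3]],.19))
# ends: crop coords /2.66 + offset
T=lambda x,y:[70+(x-532)/2.66,140+y/2.66]; S=lambda x,y:[200+(x-266)/2.66,80+y/2.66]
print("outer",p2w("top",[T(607,228)],.21)); print("inner",p2w("top",[T(617,150)],.165)); print("pivot",p2w("top",[T(626,78)],.115))
state()
E
```

```text
paddle (array([0.5193, 0.3739, 0.1977]), array([ 0. ,  0.2,  0.2, -0. ]))
[[0.52045897 0.37728263 0.19      ]] [[0.51844704 0.38672299 0.19      ]]
outer [[0.4815573  0.37161826 0.21      ]]
inner [[0.56162915 0.38347782 0.165     ]]
pivot [[0.6448556  0.39763356 0.115     ]]
t 50.98 pos [ 0.3977 -0.001   0.2709] tool x [ 1.     0.002 -0.   ] z [-0.  0. -1.] F [0.6 0.9 0.2] open 0.0931 grip 0.0
```

Request:
carry_out(
  rows=[
    [0.02, -0.055, 0, 0, 0, 0],
    [0.038, -0.11, 0, 0, 0, 0],
    [0.056, -0.165, 0, 0, 0, 0],
    [0.074, -0.22, 0, 0, 0, 0],
    [0.092, -0.275, 0, 0, 0, 0],
    [0.11, -0.33, 0, 0, 0, 0],
    [0.121, -0.377, 0, 0, 0, 0],
    [0.121, -0.377, 0, 0, 0, 0],
    [0.121, -0.377, 0.03, 0, 0, 0],
    [0.121, -0.377, 0.045, 0, 0, 0],
    [0.121, -0.377, 0.045, 0, 0, 0],
  ],
  jaw=255,
  force=20,
)

```text
t: 52.35
tool_pos: [0.5173, 0.3742, 0.2243]
orientation: [3.14, 0.0, -0.005]
force: [-0.3, -0.2, 1.1]
opening: 0.0004
gripper_force: 0.0
```

```bash
python3 - <<'E'
from h import *
s=robot.read_camera("side"); im=robot.read_camera("top")
v=[cv2.resize(x,(400,400),interpolation=cv2.INTER_CUBIC) for x in(s[70:190,190:310],im[130:250,60:180])]
cv2.imwrite("pics/p6.png",np.hstack(v)[:,:,::-1])
for i in range(2):state();robot.read_camera("side")
E
```

```text
t 52.45 pos [0.5186 0.3747 0.2269] tool x [ 1.    -0.     0.001] z [ 0.001  0.    -1.   ] F [-0.2  0.3  0.6] open 0.0004 grip 0.0
t 52.5 pos [0.519  0.3749 0.2274] tool x [ 1.    -0.     0.001] z [ 0.001  0.001 -1.   ] F [-0.3  0.7  0.7] open 0.0003 grip 0.0
```

View pics/p6.png

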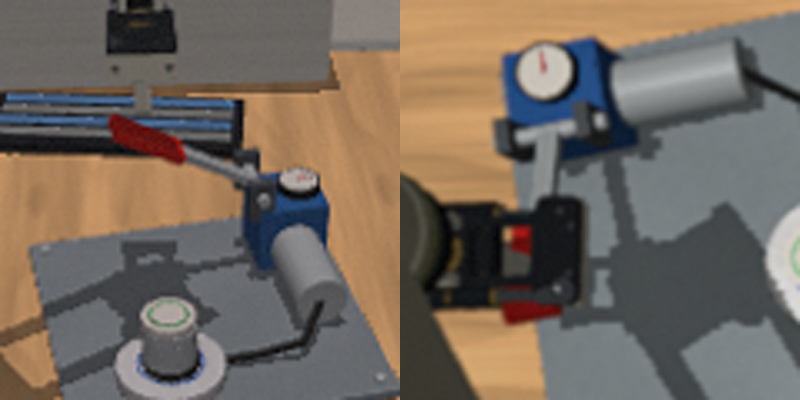

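The shut fingers stand above the middle of the paddle. First, slow stroke down.

Request:
carry_out(
  rows=[
    [0, 0, 0.02, 0, 0, 0],
    [0, 0, 0.032, 0, 0, 0],
    [-0.006, 0.001, 0.047, 0, 0, 0],
    [-0.013, 0.002, 0.062, 0, 0, 0],
    [-0.018, 0.003, 0.077, 0, 0, 0],
    [-0.02, 0.003, 0.09, 0, 0, 0],
    [-0.0225, 0.004, 0.103, 0, 0, 0],
    [-0.0225, 0.004, 0.113, 0, 0, 0],
    [-0.0225, 0.004, 0.118, 0, 0, 0],
    [-0.0225, 0.004, 0.121, 0, 0, 0],
    [-0.0225, 0.004, 0.121, 0, 0, 0],
  ],
)

```text
t: 53.92
tool_pos: [0.4983, 0.3713, 0.1067]
orientation: [-3.14, 0.001, -0.008]
force: [2.9, -0.9, 11.2]
opening: 0.0006
gripper_force: 5.5
```

```bash
python3 - <<'E'
from h import *
for i in range(3):state();robot.read_camera("side")
s=robot.read_camera("side"); im=robot.read_camera("top")
v=[cv2.resize(x,(400,400),interpolation=cv2.INTER_CUBIC) for x in(s[70:190,190:310],im[130:250,60:180])]
cv2.imwrite("pics/p7.png",np.hstack(v)[:,:,::-1])
E
```

```text
t 53.92 pos [0.4983 0.3713 0.1067] tool x [ 1.    -0.001  0.005] z [ 0.005  0.002 -1.   ] F [ 2.9 -0.9 11.2] open 0.0006 grip 5.5
t 53.98 pos [0.4983 0.3713 0.1069] tool x [ 1.    -0.001  0.005] z [ 0.005  0.002 -1.   ] F [ 3.2 -0.7 10.6] open 0.0005 grip 5.5
t 54.02 pos [0.4983 0.3713 0.107 ] tool x [ 1.    -0.001  0.005] z [ 0.005  0.002 -1.   ] F [ 2.9 -2.2 11.4] open 0.0004 grip 5.5
```

View pics/p7.png

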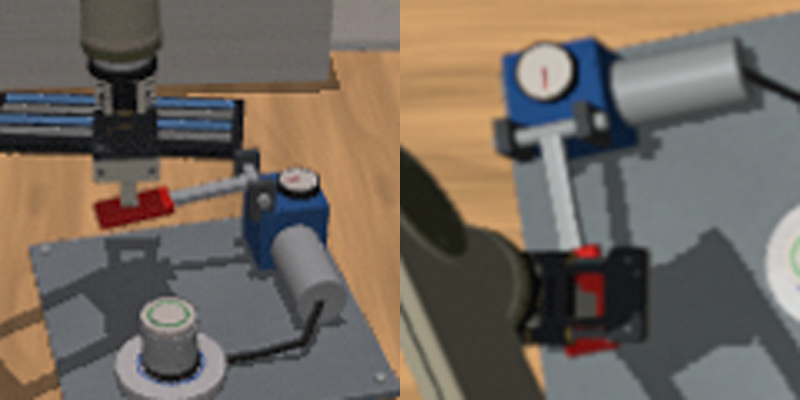

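Paddle is pushed below level at about 11 N, near the stop. I'll press a little further to reach it firmly.

Request:
carry_out(
  rows=[
    [0, 0, 0.003, 0, 0, 0],
    [0, 0, 0.006, 0, 0, 0],
    [0, 0, 0.006, 0, 0, 0],
  ],
)

```text
t: 54.55
tool_pos: [0.4987, 0.3715, 0.1038]
orientation: [-3.139, 0.001, -0.01]
force: [-4.6, -6.4, 28.9]
opening: 0.0003
gripper_force: 14.6
```

Request:
carry_out(
  rows=[
    [0, 0, -0.02, 0, 0, 0],
    [0.003, -0.001, -0.045, 0, 0, 0],
    [0.01, -0.002, -0.07, 0, 0, 0],
    [0.018, -0.003, -0.1, 0, 0, 0],
    [0.0225, -0.004, -0.127, 0, 0, 0],
    [0.0225, -0.004, -0.127, 0, 0, 0],
    [0.0225, -0.004, -0.127, 0, 0, 0],
    [0.0225, -0.004, -0.127, 0, 0, 0],
  ],
)

```text
t: 55.55
tool_pos: [0.5174, 0.3743, 0.2235]
orientation: [3.14, -0.0, -0.005]
force: [0.1, 0.2, 0.4]
opening: 0.0009
gripper_force: 0.0
```

```bash
python3 - <<'E'
from h import *
print(red("side"));state()
print(find("top","puck",.091),find("side","puck",.091))
E
```

```text
[(np.int32(103), [395, 319, 33, 6], [411.2, 321.4]), (np.int32(61), [124, 344, 28, 7], [138.9, 347.9])]
t 55.6 pos [0.5176 0.3744 0.2239] tool x [ 1.    -0.    -0.003] z [-0.003 -0.002 -1.   ] F [-0.1  0.2  0.7] open 0.0009 grip 0.0
[(0.72, 307, [0.5373, 0.1777])] [(0.55, 129, [0.5356, 0.1831])]
```

Request:
carry_out(
  rows=[
    [0, 0, 0.02, 0, 0, 0],
    [0, 0, 0.032, 0, 0, 0],
    [-0.006, 0.001, 0.047, 0, 0, 0],
    [-0.013, 0.002, 0.062, 0, 0, 0],
    [-0.018, 0.003, 0.077, 0, 0, 0],
    [-0.02, 0.003, 0.09, 0, 0, 0],
    [-0.0225, 0.004, 0.103, 0, 0, 0],
    [-0.0225, 0.004, 0.113, 0, 0, 0],
    [-0.0225, 0.004, 0.12, 0, 0, 0],
    [-0.0225, 0.004, 0.126, 0, 0, 0],
    [-0.0225, 0.004, 0.126, 0, 0, 0],
    [-0.0225, 0.004, 0.126, 0, 0, 0],
  ],
)

```text
t: 57.2
tool_pos: [0.4986, 0.3715, 0.1039]
orientation: [-3.139, 0.001, -0.009]
force: [-3.4, -5.5, 23.6]
opening: 0.0002
gripper_force: 12.3
```

Request:
carry_out(
  rows=[
    [0, 0, -0.02, 0, 0, 0],
    [0.003, -0.001, -0.045, 0, 0, 0],
    [0.01, -0.002, -0.07, 0, 0, 0],
    [0.018, -0.003, -0.1, 0, 0, 0],
    [0.0225, -0.004, -0.126, 0, 0, 0],
    [0.0225, -0.004, -0.126, 0, 0, 0],
    [0.0225, -0.004, -0.126, 0, 0, 0],
    [0.0225, -0.004, -0.126, 0, 0, 0],
  ],
)

```text
t: 58.2
tool_pos: [0.5174, 0.3743, 0.2235]
orientation: [3.14, -0.0, -0.005]
force: [0.0, -0.5, 0.3]
opening: 0.0004
gripper_force: 0.0
```

Red paddle isn't in the side detection now, perhaps because of the gripper's shadow. I'll check that the lever is back up.

```bash
python3 - <<'E'
from h import *
s=robot.read_camera("side"); im=robot.read_camera("top")
v=[cv2.resize(x,(400,400),interpolation=cv2.INTER_CUBIC) for x in(s[70:190,190:310],im[130:250,60:180])]
cv2.imwrite("pics/p8.png",np.hstack(v)[:,:,::-1])
E
```

```text
(no output)
```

View pics/p8.png

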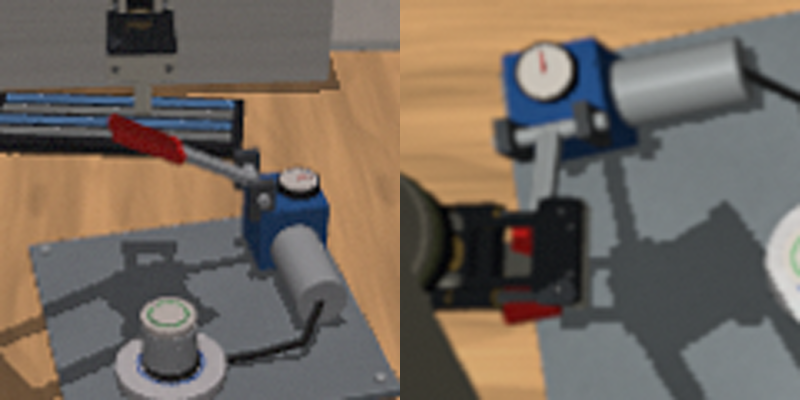

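Lever is fully up, exactly as before, and the stack is undisturbed. Three more strokes, for five in all.

Request:
carry_out(
  rows=[
    [0, 0, 0.02, 0, 0, 0],
    [0, 0, 0.032, 0, 0, 0],
    [-0.006, 0.001, 0.047, 0, 0, 0],
    [-0.013, 0.002, 0.062, 0, 0, 0],
    [-0.018, 0.003, 0.077, 0, 0, 0],
    [-0.02, 0.003, 0.09, 0, 0, 0],
    [-0.0225, 0.004, 0.103, 0, 0, 0],
    [-0.0225, 0.004, 0.113, 0, 0, 0],
    [-0.0225, 0.004, 0.12, 0, 0, 0],
    [-0.0225, 0.004, 0.126, 0, 0, 0],
    [-0.0225, 0.004, 0.126, 0, 0, 0],
    [-0.0225, 0.004, 0.126, 0, 0, 0],
  ],
)

```text
t: 59.8
tool_pos: [0.4986, 0.3715, 0.1039]
orientation: [-3.139, 0.001, -0.009]
force: [-3.3, -5.5, 24.4]
opening: 0.0002
gripper_force: 12.3
```

Request:
carry_out(
  rows=[
    [0, 0, -0.02, 0, 0, 0],
    [0.003, -0.001, -0.045, 0, 0, 0],
    [0.01, -0.002, -0.07, 0, 0, 0],
    [0.018, -0.003, -0.1, 0, 0, 0],
    [0.0225, -0.004, -0.126, 0, 0, 0],
    [0.0225, -0.004, -0.126, 0, 0, 0],
    [0.0225, -0.004, -0.126, 0, 0, 0],
    [0.0225, -0.004, -0.126, 0, 0, 0],
  ],
)

```text
t: 60.8
tool_pos: [0.5174, 0.3743, 0.2235]
orientation: [3.14, -0.0, -0.005]
force: [-0.3, 0.4, 0.1]
opening: 0.0003
gripper_force: 0.0
```

Request:
carry_out(
  rows=[
    [0, 0, 0.02, 0, 0, 0],
    [0, 0, 0.032, 0, 0, 0],
    [-0.006, 0.001, 0.047, 0, 0, 0],
    [-0.013, 0.002, 0.062, 0, 0, 0],
    [-0.018, 0.003, 0.077, 0, 0, 0],
    [-0.02, 0.003, 0.09, 0, 0, 0],
    [-0.0225, 0.004, 0.103, 0, 0, 0],
    [-0.0225, 0.004, 0.113, 0, 0, 0],
    [-0.0225, 0.004, 0.12, 0, 0, 0],
    [-0.0225, 0.004, 0.126, 0, 0, 0],
    [-0.0225, 0.004, 0.126, 0, 0, 0],
    [-0.0225, 0.004, 0.126, 0, 0, 0],
  ],
)

```text
t: 62.3
tool_pos: [0.4985, 0.3714, 0.1039]
orientation: [-3.139, 0.001, -0.009]
force: [-2.4, -5.8, 24.8]
opening: 0.0007
gripper_force: 12.8
```

Request:
carry_out(
  rows=[
    [0, 0, -0.02, 0, 0, 0],
    [0.003, -0.001, -0.045, 0, 0, 0],
    [0.01, -0.002, -0.07, 0, 0, 0],
    [0.018, -0.003, -0.1, 0, 0, 0],
    [0.0225, -0.004, -0.126, 0, 0, 0],
    [0.0225, -0.004, -0.126, 0, 0, 0],
    [0.0225, -0.004, -0.126, 0, 0, 0],
    [0.0225, -0.004, -0.126, 0, 0, 0],
  ],
)

```text
t: 63.3
tool_pos: [0.5174, 0.3743, 0.2235]
orientation: [3.14, -0.0, -0.005]
force: [0.4, 0.8, 0.5]
opening: 0.0003
gripper_force: 0.0
```

Request:
carry_out(
  rows=[
    [0, 0, 0.02, 0, 0, 0],
    [0, 0, 0.032, 0, 0, 0],
    [-0.006, 0.001, 0.047, 0, 0, 0],
    [-0.013, 0.002, 0.062, 0, 0, 0],
    [-0.018, 0.003, 0.077, 0, 0, 0],
    [-0.02, 0.003, 0.09, 0, 0, 0],
    [-0.0225, 0.004, 0.103, 0, 0, 0],
    [-0.0225, 0.004, 0.113, 0, 0, 0],
    [-0.0225, 0.004, 0.12, 0, 0, 0],
    [-0.0225, 0.004, 0.126, 0, 0, 0],
    [-0.0225, 0.004, 0.126, 0, 0, 0],
    [-0.0225, 0.004, 0.126, 0, 0, 0],
  ],
)

```text
t: 64.8
tool_pos: [0.4985, 0.3714, 0.1039]
orientation: [-3.139, 0.001, -0.009]
force: [-1.9, -5.0, 25.2]
opening: 0.0004
gripper_force: 12.8
```

Request:
carry_out(
  rows=[
    [0, 0, -0.02, 0, 0, 0],
    [0.003, -0.001, -0.045, 0, 0, 0],
    [0.01, -0.002, -0.07, 0, 0, 0],
    [0.018, -0.003, -0.1, 0, 0, 0],
    [0.0225, -0.004, -0.135, 0, 0, 0],
    [0.0225, -0.004, -0.17, 0, 0, 0],
    [-0.03, 0.05, -0.18, 0, 0, 0],
    [-0.06, 0.1, -0.18, 0, 0, 0],
    [-0.08, 0.16, -0.18, 0, 0, 0],
    [-0.1, 0.22, -0.18, 0, 0, 0],
    [-0.1, 0.28, -0.18, 0, 0, 0],
    [-0.1, 0.32, -0.18, 0, 0, 0],
  ],
)

```text
t: 66.3
tool_pos: [0.395, 0.0489, 0.2787]
orientation: [3.141, -0.001, -0.001]
force: [1.0, 0.3, -0.9]
opening: 0.0007
gripper_force: 0.0
```

```bash
python3 - <<'E'
from h import *
state()
print(red("top"),red("side"));im=robot.read_camera("top"); s=robot.read_camera("side")
print(find("top","puck",.091),find("top","weight1",.006),find("top","figure",.03),find("side","figure",.03),find("top","tin",.022),find("side","tin",.022),find("top","scrap",.008)); state()
c=np.array([.5383,.1765]); a=ortho(im,"top",c,.05,.096)
v=[cv2.resize(a,(266,266)),cv2.resize(s[80:200,190:310],(266,266),interpolation=cv2.INTER_CUBIC),cv2.resize(im[110:270,255:415],(266,266))]
cv2.imwrite("pics/p9.png",np.hstack(v)[:,:,::-1])
E
```

```text
t 66.3 pos [0.395  0.0489 0.2787] tool x [ 1.    -0.001 -0.001] z [-0.001 -0.    -1.   ] F [ 1.   0.3 -0.9] open 0.0007 grip 0.0
[(np.int32(69), [435, 55, 5, 27], [437.1, 67.9]), (np.int32(443), [91, 195, 18, 32], [99.8, 211.0])] [(np.int32(127), [223, 104, 23, 14], [233.2, 110.3]), (np.int32(107), [395, 319, 33, 6], [411.0, 321.5])]
[(0.72, 355, [0.5379, 0.178]), (0.36, 315, [0.6553, -0.2108])] [] [(0.7, 197, [0.7091, -0.0746])] [(0.65, 6072, [0.583, 0.2712]), (0.53, 233, [0.7099, -0.0793])] [(0.6, 192, [0.5201, -0.4726])] [(0.63, 259, [0.5176, -0.4708])] [(0.68, 315, [0.6723, -0.2225])]
t 66.85 pos [0.3959 0.0518 0.2798] tool x [ 1.     0.002 -0.   ] z [-0.  0. -1.] F [-0.  -0.3  0.2] open 0.0007 grip 0.0
```

View pics/p9.png

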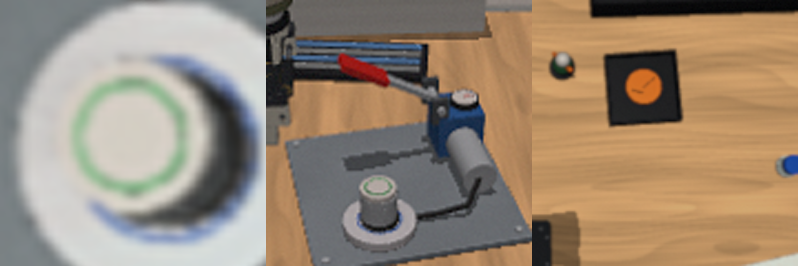

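The lever is up, the stack is centred and straight, and the scrap lies in the tray at (643,87). The jar and figure are where they were, and no parts remain on the desk. Handing in.

```bash
python3 -c "
from plant import robot
print(robot.close_job())"
```

```text
the job is handed in; nothing more can be done
None
```

I handed the job in at about 67 s: the orange pad is in the scrap tray, the stack (black pad, four weights, puck) stands centred to about 1–2 mm by camera, the lever had five full strokes and is back up, and the jar and figure are unmoved. The hand-in returned no verdict.

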